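# Kit the soldering tray for the next board repair

## Robot

A 7-joint arm with a two-finger parallel gripper is mounted at the origin on a cart in front of the work surface, level with it; the furniture and walls round the work are solid. World frame = base frame: x ahead of the robot, y to its left, z up, the work surface at z = 0. Lengths are in mm, angles in rad, forces in N, time in s.
With the tool pointing down it reaches from about 400 to 900 mm from the base axis. Payload 5.5 kg.
Tool frame: the origin (TCP) lies midway between the tips of the shut fingers; the grasp point (between the pads) lies 19 mm behind it; z points along the fingers, y is the line along which they close (so a half turn about z gives the same grasp; the last joint's range is limited). The gripper opens to 85 mm and grips with 20 to 120 N. Pads are 22 mm wide; open, the fingers measure 114 mm over their backs; the gripper's body (76 mm by 85 mm) begins 54 mm behind the grasp point. The pads swing forward as they close: fully open they stand 13 mm farther back than shut.
Start: joints at [-0.992, 0.501, -0.427, 1.55, 0.221, 1.138, -0.21], TCP at [201.837, 617.868, 231.31] pointing down, gripper open.
Joint ranges: [-2.88, 2.88], [-0.31, 2.03], [-1.54, 1.56], [0.2, 2.42], [-1.41, 4.55], [0.19, 2.02], [-2.57, 2.57]. Speed limits (rad/s): [2.57, 2.57, 3.14, 3.14, 3.14, 3.14, 3.14].

## Interface

Orientations are given as a 3x3 rotation matrix whose columns are the frame's x, y, z axes.
In Python, from bench import get_obs, camera, close_job gives the robot as it stands.
- The arm moves only by the tool carry_out, never from a script. Its argument "targets" is a list of rows, each an object of numbers: "grip": the opening, from -1 (shut) to 1 (fully open); "tx", "ty", "tz": the shift along the tool's x, y, z normalised to -1 to 1, where 1 is 2 cm; "turn": the turn about the tool's z normalised to -1 to 1, where 1 is 0.15 rad. A call has exactly 8 rows; each row shifts and turns the commanded pose from where the row before left it, along the tool's axes as they then stand; what a row does not reach is not made up. A row lasts 1/10 s, in which the tool goes at most 50 mm and 8.59 degrees, less where a joint would pass 70% of its speed; a pose out of reach is approached as far as the arm can. A call with a number of a shift or a turn outside -1 to 1 is refused whole. A call with a gripper value outside its range is refused whole. The fingers move at their own pace and stop on an object; the grip force is fixed at half the most. Time passes only in rows, so rows that do not move let the fingers close, or fill a call up. It gives the time, the measured TCP pose, the force, the opening and the grip force at its end, in the units of the state.
- get_obs(): the state, without advancing time (a new reading comes with each control period).
- camera(name): name is "scene" or "side" or "wrist"; returns a dict with "img" (400x640x3 uint8, blue, green, red), "range_z" (400x640 float32, mm along the optical axis (not along the pixel's ray), 0 where there is no reading), "mtx" (3x3 intrinsics, pixels), "world_to_cam" (4x4, takes a point from world to camera coordinates). Camera axes: x right, y up, looking along -z (the intrinsics and any distortion apply to the point x, -y, -z); pixel columns grow to the right and rows downward; lengths in mm; the calibration is good to about 2 mm. A picture is of the moment at which its call begins.
- close_job(): hands the job in; it is judged then, once.
The state is a dict: "clock": time; "joint_positions": joint angles; "qvel": joint speeds; "joint_torque": joint torques, N m; "ee_pos": TCP position; "ee_rot": TCP orientation; "force": force on the tool from outside, world axes, zero at the start; "wrist_torque": the same for the moment, N m; "opening": finger opening in mm; "gripper_force": force on a finger pad.
Only numpy, scipy, OpenCV 4.12 (cv2) and the standard library are available. Lean on these libraries where they do the work, as an engineer would, in place of code of your own. Each camera call takes 0.05 s, during which the arm holds its last target. There are 200 camera calls.

## Task

Kit the soldering tray for the next board repair: stand the blue solder reel, the flat flux tin and the yellow-capped dropper bottle each upright in the recess cut for it, and lay the red-handled tweezers in the long groove, every one down on the floor of its place and none of them dropped in from above. The spray bottle and the bare steel tweezers look similar but are not for soldering: leave them where they are.

Things in the scene. Friction and masses are not known exactly. Their poses are not given: they have to be found in the camera images.
- solder_reel: Reel of solder wire with two blue flanges, standing on a flange: 52 mm diameter, 40 mm high. Origin: centre of its underside, z up. Belongs in the tray.
- flux_tin: Flat round cream-white flux tin with a lid that stays on, 44 mm diameter, 20 mm high. Origin: centre of its underside, z up. Belongs in the tray.
- dropper_bottle: Small milky-white dropper bottle of liquid flux with a yellow cone cap and thin yellow needle: body 34 mm diameter and straight up to about 55 mm, 96 mm high overall; it stands a few degrees out of plumb. Origin: centre of its underside, z up. Belongs in the tray.
- red_tweezers: Tweezers with a red insulated handle and steel tips, lying closed on the worktop, one stiff piece: 128 mm long, handle 10 x 10 mm. Origin: at mid-length, in the underside (5 mm below the tool's axis); x runs along the tool towards the tips, z up. The red handle reaches from x = -64 mm to about x = -9 mm, and the weight is near x = -25 mm: grip there, across y. Belongs in the tray.
- spray_bottle: Look-alike of the dropper bottle that does not belong in the tray: clear to milky spray bottle of cleaner with a white pump head, no yellow, 35 mm diameter, 95 mm high. Origin: centre of its underside. Stays where it stands.
- steel_tweezers: Look-alike of the red tweezers that does not belong in the tray: bare pale steel tweezers, 140 mm long, 10 x 10 mm, lying on the worktop. Origin: at mid-length in the underside, x along the tool. Stays where it lies. Beware round the work: an open laptop (base 21 mm high) between here and the tray; lamps hang from 0.36 m up beyond x = 0.65 m.
- reel_recess: Recess for the solder reel: square 76 mm dark foam insert, surface 31 mm above the worktop, fixed in the kit tray. Round hole 64 mm wide, 14 mm deep, floor lined blue. Origin: centre of the recess floor, z up. The three square inserts sit in one row in changing order, centres 76 mm apart along their y.
- tin_recess: Recess for the flux tin: square 76 mm dark foam insert, surface 31 mm above the worktop, fixed in the kit tray. Round hole 56 mm wide, 9 mm deep, floor lined white. Origin: centre of the recess floor, z up. The tray is aluminium, 148 x 240 mm with end tabs, its rim 5 mm above the foam; it is fixed to the worktop, turned up to 12 degrees.
- bottle_recess: Recess for the dropper bottle: square 76 mm dark foam insert, surface 31 mm above the worktop, fixed in the kit tray. Round hole 46 mm wide, 22 mm deep, floor lined yellow. Origin: centre of the recess floor, z up.
- tweezers_groove: Groove for the red tweezers: long dark foam insert, surface 31 mm above the worktop, fixed in the kit tray. Straight groove 146 mm long, 22 mm wide, 6 mm deep, floor lined red, beside the row of squares, nearer the robot, 68 mm from their centre line. Origin: centre of the groove floor; y along the groove, z up. The tips may point either way.

How it is judged (in metres and radians):
At the end, for the whole second after the job is handed in: Reel, tin and dropper bottle upright (0.2 rad) on the floor of their own recesses (10 mm from centre, 4 mm from floor); red tweezers in the groove (16 mm from its middle, 0.15 rad, 4 mm from floor); all released and at rest; spray bottle and steel tweezers within 3 cm of their starts (horizontal distance between solder_reel and reel_recess below 0.01 m and z of solder_reel in the frame of reel_recess below 0.004 m and angle between each of solder_reel, flux_tin, dropper_bottle's own z axis and vertical below 0.2 rad and horizontal distance between flux_tin and tin_recess below 0.01 m and z of flux_tin in the frame of tin_recess below 0.004 m and horizontal distance between dropper_bottle and bottle_recess below 0.01 m and z of dropper_bottle in the frame of bottle_recess below 0.004 m and horizontal distance between red_tweezers and tweezers_groove below 0.016 m and z of red_tweezers in the frame of tweezers_groove below 0.004 m and angle between the x axis of red_tweezers and the y axis of tweezers_groove, either way round below 0.15 rad and linear speed of each of solder_reel, flux_tin, dropper_bottle, red_tweezers below 0.02 m/s and distance of each of spray_bottle, steel_tweezers from where it was at the start of the episode below 0.03 m); the robot touches nothing.
It fails at once if the spray bottle taken or pushed more than 3 cm away (distance of spray_bottle from where it was at the start of the episode above 0.03 m).
It fails at once if the bare steel tweezers taken or pushed more than 3 cm away (distance of steel_tweezers from where it was at the start of the episode above 0.03 m).
It fails at once if one of the four dropped: falling free of the fingers faster than 0.7 m/s, a fall of about 25 mm ((contact force between the fingers and solder_reel below 0.05 N and linear speed of solder_reel above 0.7 m/s) or (contact force between the fingers and flux_tin below 0.05 N and linear speed of flux_tin above 0.7 m/s) or (contact force between the fingers and dropper_bottle below 0.05 N and linear speed of dropper_bottle above 0.7 m/s) or (contact force between the fingers and red_tweezers below 0.05 N and linear speed of red_tweezers above 0.7 m/s)).
It also fails if it takes over 120 s, if anything falls off the work surface, if the arm or the gripper's body presses on something with over 40 N, if the wrist force passes 120 N, or if a joint passes its speed limit or range.

## Working session

There is one attempt and no reset: what is moved stays moved. The work goes in short steps, Python scripts to look and compute and a tool call to move; the robot and the scene stay as the last step left them, time stands still between calls to the robot, and variables do not carry over. Pictures are saved under pics/ and viewed, at most 14 in all, crops included, and the job is handed in when it is done.

Besides the shell and the picture viewer there is one more tool, called by a JSON object that holds its "name" and its "arguments", one argument or row to a line. carry_out: Moves the arm, as the interface text tells. Its arguments: {"type":"object","properties":{"targets":{"type":"array"}},"required":["targets"]}

```bash
mkdir -p pics; ls; cat > h.py <<'E'
import numpy as np, cv2, pickle
from bench import get_obs, camera
def snap(name, f):
    c=camera(name); cv2.imwrite(f'pics/{f}.png',c['img']); pickle.dump(c,open(f'pics/{f}.pkl','wb')); return c
def load(f): return pickle.load(open(f'pics/{f}.pkl','rb'))
def world(c,u,v,z=None):
    """pixel -> world; depth used if z None, else intersect plane z"""
    K=c['mtx']; T=np.linalg.inv(c['world_to_cam'])
    r=np.linalg.inv(K)@[u,v,1.]; d=np.array([r[0],-r[1],-1.])
    o=T[:3,3]; w=T[:3,:3]@d
    if z is None:
        s=c['range_z'][int(round(v)),int(round(u))]
    else: s=(z-o[2])/w[2]
    return o+s*w
E
python3 - <<'E'
from h import *
o=get_obs(); print({k:np.round(v,3).tolist() for k,v in o.items()})
for n in ['scene','side','wrist']:
    c=snap(n,n+'0'); print(n,c['mtx'].tolist(),np.round(np.linalg.inv(c['world_to_cam']),3).tolist(), c.keys())
E
```

```text
pics
{'clock': 0.0, 'joint_positions': [-0.992, 0.502, -0.427, 1.551, 0.221, 1.138, -0.21], 'qvel': [0.001, 0.001, 0.001, 0.001, 0.001, 0.001, -0.0], 'joint_torque': [-0.0, -56.951, -5.817, -28.096, 0.01, 0.012, -0.0], 'ee_pos': [201.692, 617.158, 230.231], 'ee_rot': [[-0.951, 0.31, -0.001], [0.31, 0.951, -0.002], [0.0, -0.002, -1.0]], 'force': [-0.303, 0.558, 0.068], 'wrist_torque': [0.002, 0.002, 0.021], 'gripper_force': 0.0, 'opening': 85.339}
scene [[447.47802000088484, 0.0, 319.3920487713673], [0.0, 447.47802000088484, 205.59979387942846], [0.0, 0.0, 1.0]] [[-0.568, 0.343, -0.748, -533.685], [-0.822, -0.217, 0.526, 708.938], [0.018, 0.914, 0.406, 590.369], [0.0, 0.0, 0.0, 1.0]] dict_keys(['img', 'range_z', 'mtx', 'world_to_cam'])
side [[427.97850717972364, 0.0, 313.60152586714696], [0.0, 427.97850717972364, 195.91869860891018], [0.0, 0.0, 1.0]] [[-0.824, 0.242, -0.512, -57.801], [-0.566, -0.378, 0.733, 783.466], [-0.016, 0.894, 0.448, 501.944], [0.0, 0.0, 0.0, 1.0]] dict_keys(['img', 'range_z', 'mtx', 'world_to_cam'])
wrist [[326.182316097153, 0.0, 317.09351798206177], [0.0, 326.182316097153, 200.8032510927695], [0.0, 0.0, 1.0]] [[0.311, -0.91, -0.276, 130.452], [0.951, 0.297, 0.092, 639.626], [-0.002, -0.291, 0.957, 372.36], [0.0, 0.0, 0.0, 1.0]] dict_keys(['img', 'range_z', 'mtx', 'world_to_cam'])
```

View pics/scene0.png

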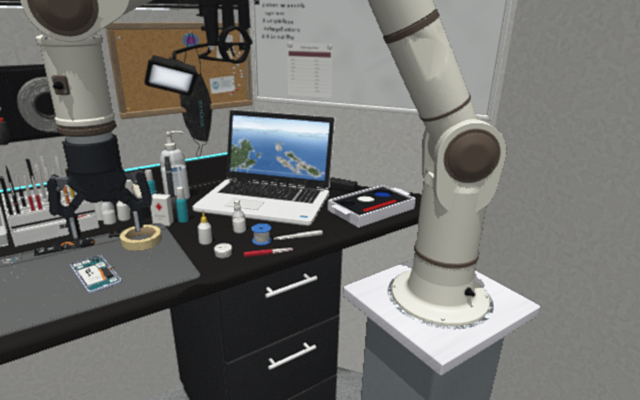

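View pics/side0.png

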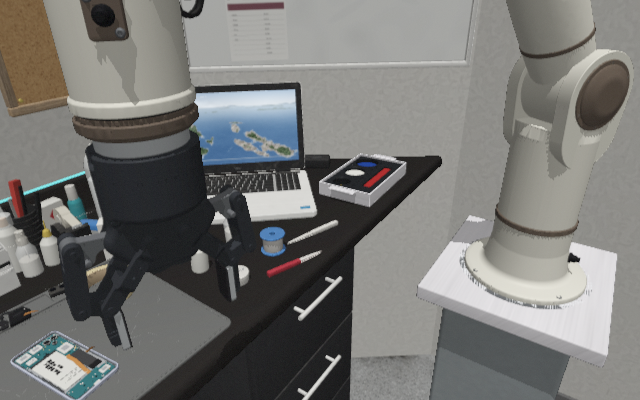

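View pics/wrist0.png

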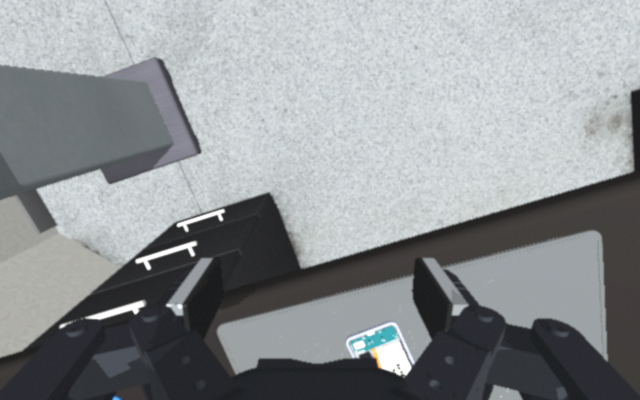

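```bash
python3 - <<'E'
from h import *
a=load('scene0'); b=load('side0')
i1=cv2.resize(a['img'][185:265,185:425],None,fx=3.3,fy=3.3,interpolation=cv2.INTER_CUBIC)
i2=cv2.resize(b['img'][145:290,180:420],None,fx=2.2,fy=2.2,interpolation=cv2.INTER_CUBIC)
i2=cv2.copyMakeBorder(i2,0,0,0,i1.shape[1]-i2.shape[1],cv2.BORDER_CONSTANT)
cv2.imwrite('pics/crop1.png',np.vstack([i1,i2])); print(i1.shape,i2.shape)
for n,u,v in [('dropper body',204,237),('cap',203,218),('tin top',222,246),('reel top',261,228),('red mid',268,252),('steel',300,235),('spray',238,225),('tray white',364,199),('tray blue',386,194),('red groove',379,207)]:
    print(n,np.round(world(a,u,v)))
for n,u,v in [('tin',243,273),('reel top',271,232),('red handle',284,267),('steel',313,232),('white',355,173),('blue',368,164),('groove',377,178)]:
    print(n,np.round(world(b,u,v)))
E
```

```text
(264, 792, 3) (319, 792, 3)
dropper body [507. 352.  23.]
cap [515. 347.  75.]
tin top [441. 329.  20.]
reel top [454. 208.  33.]
red mid [369. 234.   7.]
steel [402. 115.   8.]
spray [522. 246.  24.]
tray white [ 480. -181.   22.]
tray blue [ 479. -277.   19.]
red groove [ 388. -163.   32.]
tin [424. 328.  18.]
reel top [451. 211.  39.]
red handle [380. 260.   8.]
steel [407. 124.   8.]
white [ 473. -180.   23.]
blue [ 479. -268.   18.]
groove [ 403. -176.   26.]
```

View pics/crop1.png

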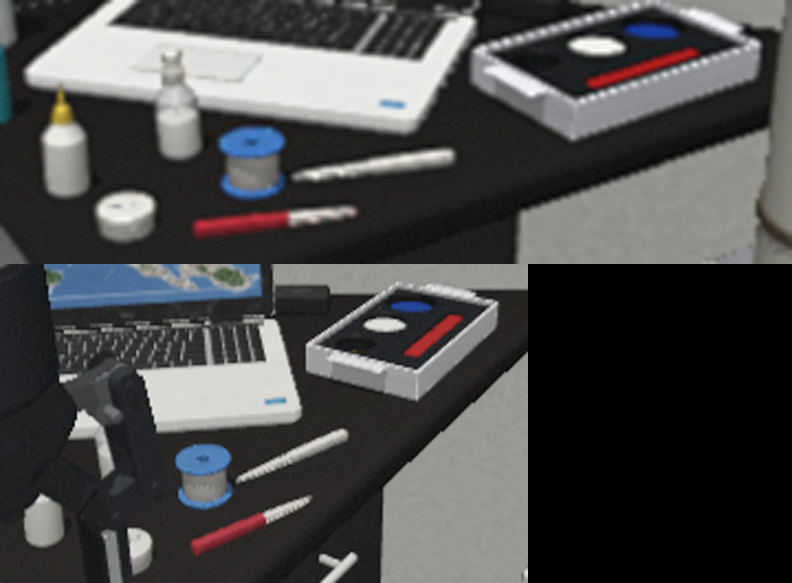

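{"name": "carry_out", "arguments": {
  "targets": [
    {"grip": 1, "tx": 0, "ty": 0, "tz": 0, "turn": -0.7},
    {"grip": 1, "tx": 0, "ty": 0, "tz": 0, "turn": -0.7},
    {"grip": 1, "tx": 0, "ty": 0, "tz": 0, "turn": -0.7},
    {"grip": 1, "tx": 0, "ty": -1, "tz": -0.7, "turn": 0},
    {"grip": 1, "tx": 0, "ty": -1, "tz": -0.7, "turn": 0},
    {"grip": 1, "tx": 0, "ty": -1, "tz": -0.7, "turn": 0},
    {"grip": 1, "tx": 0, "ty": -1, "tz": -0.7, "turn": 0},
    {"grip": 1, "tx": 0, "ty": -1, "tz": -0.7, "turn": 0}
  ]
}}

```text
clock: 0.95
ee_pos: [201.7, 516.8, 301.4]
ee_rot: [[-1.0, 0.001, -0.0], [0.001, 1.0, -0.001], [0.0, -0.001, -1.0]]
force: [0.1, 0.4, 0.9]
opening: 85.8
gripper_force: 0.0
```

{"name": "carry_out", "arguments": {
  "targets": [
    {"grip": 1, "tx": -1, "ty": -1, "tz": 0, "turn": 0},
    {"grip": 1, "tx": -1, "ty": -1, "tz": 0, "turn": 0},
    {"grip": 1, "tx": -1, "ty": -1, "tz": 0, "turn": 0},
    {"grip": 1, "tx": -1, "ty": -1, "tz": 0, "turn": 0},
    {"grip": 1, "tx": -1, "ty": -1, "tz": 0, "turn": 0},
    {"grip": 1, "tx": -1, "ty": -1, "tz": 0, "turn": 0},
    {"grip": 1, "tx": -1, "ty": -1, "tz": 0, "turn": 0},
    {"grip": 1, "tx": -1, "ty": -1, "tz": 0, "turn": 0}
  ]
}}

```text
clock: 1.75
ee_pos: [362.2, 356.7, 301.1]
ee_rot: [[-1.0, 0.001, -0.0], [0.001, 1.0, -0.0], [0.0, -0.0, -1.0]]
force: [-0.4, 0.6, -0.2]
opening: 85.5
gripper_force: 0.0
```

{"name": "carry_out", "arguments": {
  "targets": [
    {"grip": 1, "tx": -1, "ty": -0.7, "tz": 0, "turn": 0},
    {"grip": 1, "tx": -1, "ty": -0.7, "tz": 0, "turn": 0},
    {"grip": 1, "tx": -1, "ty": -0.7, "tz": 0, "turn": 0},
    {"grip": 1, "tx": -1, "ty": -0.7, "tz": 0, "turn": 0},
    {"grip": 1, "tx": -1, "ty": -0.7, "tz": 0, "turn": 0},
    {"grip": 1, "tx": -1, "ty": -0.7, "tz": 0, "turn": 0},
    {"grip": 1, "tx": -1, "ty": -0.7, "tz": 0, "turn": 0},
    {"grip": 1, "tx": 0, "ty": 0, "tz": 0, "turn": 0}
  ]
}}

```text
clock: 2.55
ee_pos: [504.4, 256.0, 300.7]
ee_rot: [[-1.0, 0.007, 0.0], [0.007, 1.0, -0.002], [-0.0, -0.002, -1.0]]
force: [-0.3, -1.1, -0.3]
opening: 85.1
gripper_force: 0.0
```

```bash
python3 - <<'E'
from h import *
o=get_obs(); print(np.round(o['ee_pos'],1),np.round(o['ee_rot'],3),np.round(o['joint_positions'],2))
snap('wrist','w1')
E
```

```text
[504.4 256.  300.7] [[-1.     0.007  0.   ]
 [ 0.007  1.    -0.002]
 [-0.    -0.002 -1.   ]] [-0.29  0.27 -0.28  1.69  0.08  1.19  0.98]
```

View pics/w1.png

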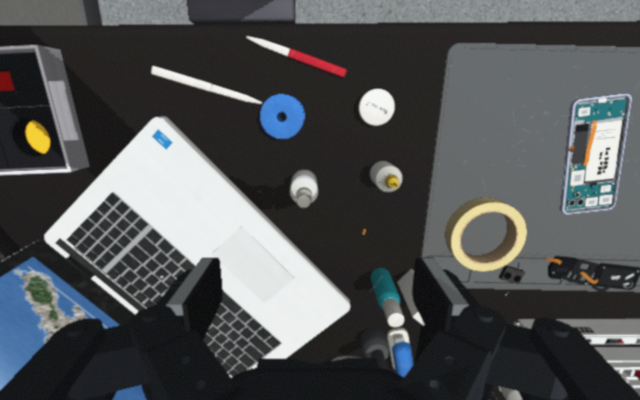

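```bash
python3 - <<'E'
from h import *
c=load('w1'); R=lambda u,v,z=None: np.round(world(c,u,v,z),1)
im=c['img']; hsv=cv2.cvtColor(im,cv2.COLOR_BGR2HSV)
def cen(m,u0,u1,v0,v1,n,z):
    s=np.zeros(m.shape,np.uint8); s[v0:v1,u0:u1]=m[v0:v1,u0:u1]
    cs,_=cv2.findContours(s,cv2.RETR_EXTERNAL,cv2.CHAIN_APPROX_NONE); k=max(cs,key=cv2.contourArea)
    (x,y),ax,an=cv2.fitEllipse(cv2.convexHull(k)); zz=[world(c,*p)[2] for p in k[:,0]][::6]
    print(n,round(x,1),round(y,1),ax,'plane',R(x,y,z),'depth',R(x,y),R(x+4,y+12)); return k
blue=((hsv[...,0]>95)&(hsv[...,0]<125)&(hsv[...,1]>120)).astype(np.uint8)
cen(blue,250,312,85,145,'reel',40)
br=((hsv[...,2]>150)&(hsv[...,1]<60)).astype(np.uint8)
cen(br,355,400,85,130,'tin',20)
red=(((hsv[...,0]<8)|(hsv[...,0]>172))&(hsv[...,1]>120)).astype(np.uint8)
for nm,m,(u0,u1,v0,v1) in [('red',red|br,(240,360,30,85)),('steel',br,(140,258,60,106))]:
    s=np.zeros(m.shape,np.uint8); s[v0:v1,u0:u1]=m[v0:v1,u0:u1]
    p=np.argwhere(s)[:,::-1].astype(float); w=np.array([world(c,u,v,9)[:2] for u,v in p])
    mu=w.mean(0); d=np.linalg.svd(w-mu)[2][0] if len(w)<5000 else 0; t=(w-mu)@d
    print(nm,len(w),'ends',np.round(mu+d*t.min(),1),np.round(mu+d*t.max(),1),'mid',np.round(mu+d*(t.max()+t.min())/2,1),'len',t.max()-t.min(),'ang',np.arctan2(d[1],d[0]), R(p[len(p)//2][0],p[len(p)//2][1]))
yel=((hsv[...,0]>15)&(hsv[...,0]<35)&(hsv[...,1]>120)).astype(np.uint8)
print('drop tip',R(393,183),'body',R(383,172),R(381,168,55),'spray', R(305,180),R(305,200))
# depth-cloud of the dropper body, sliced
V,U=np.mgrid[150:205:1,360:412:1]
P=np.array([world(c,u,v) for u,v in zip(U.ravel(),V.ravel())]); 
for a,b in [(5,20),(20,40),(40,52),(52,60),(60,75),(75,100)]:
    q=P[(P[:,2]>a)&(P[:,2]<b)]; 
    if len(q)>5: print((a,b),len(q),np.round(q.min(0)),np.round(q.max(0)))
V,U=np.mgrid[160:215:1,280:330:1]
P=np.array([world(c,u,v) for u,v in zip(U.ravel(),V.ravel())]); q=P[P[:,2]>8]; print('spray',np.round(q.min(0)),np.round(q.max(0)))
print('laptop',R(160,118),R(345,310),R(50,235))
print('tray',R(38,137),R(5,80),R(60,50),R(80,165))
E
```

```text
reel 281.7 116.0 (46.287540435791016, 46.47585678100586) plane [445.6 212.6  40. ] depth [447.3 208.2  -1.6] [459.8 216.8  38.5]
tin 376.5 106.6 (34.76169204711914, 36.797096252441406) plane [435.9 329.   20. ] depth [435.9 329.1  19. ] [450.4 334.6  20.6]
red 920 ends [353.9 170.9] [396.3 290.9] mid [375.1 230.9] len 127.33008285314509 ang 1.2318201208033883 [378.2 247.9   8.9]
steel 814 ends [389.6  49.9] [428.5 178.8] mid [409.  114.4] len 134.68074513120067 ang 1.2773401119954082 [407.3  94.5   8.8]
drop tip [519.8 342.   76.9] body [512.3 335.1  51. ] [506.5 331.6  55. ] spray [521.2 239.7  52.9] [534.2 241.   94.9]
(5, 20) 60 [506. 327.   5.] [530. 351.  19.]
(20, 40) 84 [505. 327.  20.] [531. 351.  40.]
(40, 52) 219 [505. 327.  40.] [537. 360.  52.]
(52, 60) 186 [508. 330.  52.] [533. 356.  60.]
(60, 75) 121 [512. 335.  60.] [527. 350.  75.]
(75, 100) 41 [515. 339.  75.] [524. 347.  95.]
spray [429. 221.   8.] [550. 256. 443.]
laptop [447.9  56.9  19.2] [731.6 295.3  18.3] [ 606.2 -121.3   19. ]
tray [ 471.5 -111.6    9.3] [ 402.  -121.6   24. ] [366.  -63.9   1.1] [507.6 -59.3  16.3]
```

{"name": "carry_out", "arguments": {
  "targets": [
    {"grip": 1, "tx": 0.85, "ty": 0.91, "tz": 1, "turn": 0},
    {"grip": 1, "tx": 0.85, "ty": 0.91, "tz": 1, "turn": 0},
    {"grip": 1, "tx": 0.85, "ty": 0.91, "tz": 1, "turn": 0},
    {"grip": 1, "tx": 0.85, "ty": 0.91, "tz": 1, "turn": 0},
    {"grip": 1, "tx": 0, "ty": 0, "tz": 1, "turn": 0},
    {"grip": 1, "tx": 0, "ty": 0, "tz": 1, "turn": 0},
    {"grip": 1, "tx": 0, "ty": 0, "tz": 1, "turn": 0},
    {"grip": 1, "tx": 0, "ty": 0, "tz": 1, "turn": 0}
  ]
}}

```text
clock: 3.4
ee_pos: [432.2, 333.4, 140.6]
ee_rot: [[-1.0, -0.001, -0.001], [-0.001, 1.0, 0.0], [0.001, 0.0, -1.0]]
force: [1.0, -0.1, 0.7]
opening: 85.3
gripper_force: 0.0
```

```bash
python3 - <<'E'
from h import *
o=get_obs(); print(np.round(o['ee_pos'],1),np.round(o['ee_rot'],3))
c=snap('wrist','w2'); hsv=cv2.cvtColor(c['img'],cv2.COLOR_BGR2HSV)
P=np.full((400,640,3),np.nan)
for v in range(60,330,2):
  for u in range(200,440,2): P[v,u]=world(c,u,v)
m=(P[...,2]>16)&(P[...,2]<24)&(abs(P[...,0]-436)<40)&(abs(P[...,1]-329)<35)
q=P[m]; print(len(q),q.min(0),q.max(0),q.mean(0))
E
```

```text
[432.2 333.4 140.6] [[-1.    -0.001 -0.001]
 [-0.001  1.     0.   ]
 [ 0.001  0.    -1.   ]]
502 [414.33236185 307.85399162  16.24188622] [457.02732349 350.34519195  20.53869026] [435.25499238 329.71024402  18.42393148]
```

{"name": "carry_out", "arguments": {
  "targets": [
    {"grip": 1, "tx": -0.17, "ty": -0.2, "tz": 1, "turn": 0},
    {"grip": 1, "tx": 0, "ty": 0, "tz": 1, "turn": 0},
    {"grip": 1, "tx": 0, "ty": 0, "tz": 1, "turn": 0},
    {"grip": 1, "tx": 0, "ty": 0, "tz": 1, "turn": 0},
    {"grip": 1, "tx": 0, "ty": 0, "tz": 1, "turn": 0},
    {"grip": 1, "tx": 0, "ty": 0, "tz": 1, "turn": 0},
    {"grip": 1, "tx": 0, "ty": 0, "tz": 0.65, "turn": 0},
    {"grip": 1, "tx": 0, "ty": 0, "tz": 0, "turn": 0}
  ]
}}

```text
clock: 4.25
ee_pos: [435.4, 328.1, 7.0]
ee_rot: [[-1.0, -0.0, -0.003], [-0.0, 1.0, -0.002], [0.003, -0.002, -1.0]]
force: [-1.2, 0.1, -0.2]
opening: 85.0
gripper_force: 0.0
```

{"name": "carry_out", "arguments": {
  "targets": [
    {"grip": -1, "tx": 0, "ty": 0, "tz": 0, "turn": 0},
    {"grip": -1, "tx": 0, "ty": 0, "tz": 0, "turn": 0},
    {"grip": -1, "tx": 0, "ty": 0, "tz": 0, "turn": 0},
    {"grip": -1, "tx": 0, "ty": 0, "tz": 0, "turn": 0},
    {"grip": -1, "tx": 0, "ty": 0, "tz": 0, "turn": 0},
    {"grip": -1, "tx": 0, "ty": 0, "tz": 0, "turn": 0},
    {"grip": -1, "tx": 0, "ty": 0, "tz": 0, "turn": 0},
    {"grip": -1, "tx": 0, "ty": 0, "tz": 0, "turn": 0}
  ]
}}

```text
clock: 5.05
ee_pos: [437.8, 329.1, 9.9]
ee_rot: [[-1.0, 0.001, 0.002], [0.001, 1.0, 0.001], [-0.002, 0.001, -1.0]]
force: [-1.8, -1.5, 6.8]
opening: 39.9
gripper_force: 59.6
```

```bash
python3 - <<'E'
from h import *
c=snap('wrist','w3'); d=snap('side','s3')
i=cv2.resize(c['img'][130:370,180:460],None,fx=1.6,fy=1.6)
j=d['img'][180:380,100:400]; j=cv2.resize(j,None,fx=1.14,fy=1.14)
H=max(i.shape[0],j.shape[0]); f=lambda x:cv2.copyMakeBorder(x,0,H-x.shape[0],0,0,cv2.BORDER_CONSTANT)
o=np.hstack([f(i),f(j)]); print(o.shape); cv2.imwrite('pics/c3.png',o)
E
```

```text
(384, 790, 3)
```

View pics/c3.png

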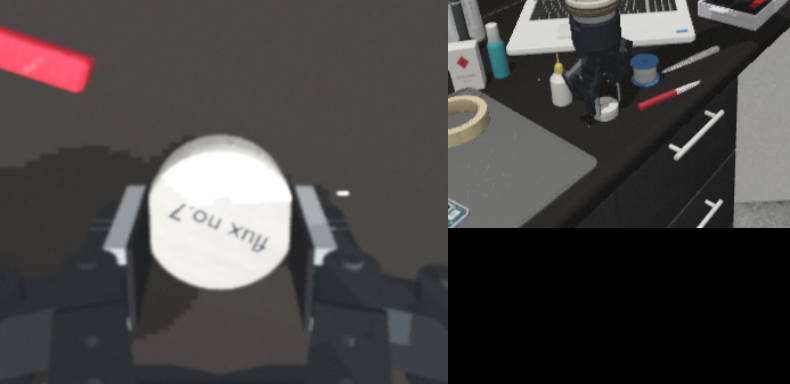

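{"name": "carry_out", "arguments": {
  "targets": [
    {"grip": -1, "tx": 0, "ty": 0, "tz": -0.5, "turn": 0},
    {"grip": -1, "tx": 0, "ty": 0, "tz": -1, "turn": 0},
    {"grip": -1, "tx": 0, "ty": 0, "tz": -1, "turn": 0},
    {"grip": -1, "tx": 0, "ty": 0, "tz": -1, "turn": 0},
    {"grip": -1, "tx": 0, "ty": 0, "tz": -1, "turn": 0},
    {"grip": -1, "tx": 0, "ty": 0, "tz": -1, "turn": 0},
    {"grip": -1, "tx": 0, "ty": 0, "tz": -1, "turn": 0},
    {"grip": -1, "tx": 0, "ty": 0, "tz": -1, "turn": 0}
  ]
}}

```text
clock: 5.95
ee_pos: [437.0, 328.4, 160.0]
ee_rot: [[-1.0, 0.001, 0.001], [0.001, 1.0, 0.0], [-0.001, 0.0, -1.0]]
force: [0.9, 0.7, -0.1]
opening: 39.4
gripper_force: 60.7
```

{"name": "carry_out", "arguments": {
  "targets": [
    {"grip": -1, "tx": 0, "ty": -0.5, "tz": -0.5, "turn": 0},
    {"grip": -1, "tx": 0, "ty": -1, "tz": -0.5, "turn": 0},
    {"grip": -1, "tx": 0, "ty": -1, "tz": 0, "turn": 0},
    {"grip": -1, "tx": 0, "ty": -1, "tz": 0, "turn": 0},
    {"grip": -1, "tx": 0, "ty": -1, "tz": 0, "turn": 0},
    {"grip": -1, "tx": 0, "ty": -1, "tz": 0, "turn": 0},
    {"grip": -1, "tx": 0, "ty": -1, "tz": 0, "turn": 0},
    {"grip": -1, "tx": 0, "ty": -1, "tz": 0, "turn": 0}
  ]
}}

```text
clock: 6.75
ee_pos: [436.4, 176.6, 178.3]
ee_rot: [[-1.0, 0.001, -0.0], [0.001, 1.0, -0.001], [0.0, -0.001, -1.0]]
force: [-0.6, -0.6, -0.2]
opening: 39.9
gripper_force: 60.7
```

{"name": "carry_out", "arguments": {
  "targets": [
    {"grip": -1, "tx": -0.2, "ty": -1, "tz": 0, "turn": 0},
    {"grip": -1, "tx": -0.2, "ty": -1, "tz": 0, "turn": 0},
    {"grip": -1, "tx": -0.2, "ty": -1, "tz": 0, "turn": 0},
    {"grip": -1, "tx": -0.2, "ty": -1, "tz": 0, "turn": 0},
    {"grip": -1, "tx": -0.2, "ty": -1, "tz": 0, "turn": 0},
    {"grip": -1, "tx": -0.2, "ty": -1, "tz": 0, "turn": 0},
    {"grip": -1, "tx": -0.2, "ty": -1, "tz": 0, "turn": 0},
    {"grip": -1, "tx": -0.2, "ty": -1, "tz": 0, "turn": 0}
  ]
}}

```text
clock: 7.55
ee_pos: [468.1, 16.9, 178.3]
ee_rot: [[-1.0, 0.001, -0.0], [0.001, 1.0, -0.0], [0.0, -0.0, -1.0]]
force: [1.1, 0.2, 0.6]
opening: 39.8
gripper_force: 60.7
```

{"name": "carry_out", "arguments": {
  "targets": [
    {"grip": -1, "tx": -0.2, "ty": -1, "tz": 0, "turn": 0},
    {"grip": -1, "tx": -0.2, "ty": -1, "tz": 0, "turn": 0},
    {"grip": -1, "tx": 0, "ty": -1, "tz": 0, "turn": 0},
    {"grip": -1, "tx": 0, "ty": -1, "tz": 0, "turn": 0},
    {"grip": -1, "tx": 0, "ty": -0.7, "tz": 0, "turn": 0},
    {"grip": -1, "tx": 0, "ty": -0.5, "tz": 0, "turn": 0},
    {"grip": -1, "tx": 0, "ty": 0, "tz": 0, "turn": 0},
    {"grip": -1, "tx": 0, "ty": 0, "tz": 0, "turn": 0}
  ]
}}

```text
clock: 8.35
ee_pos: [476.4, -85.2, 178.3]
ee_rot: [[-1.0, 0.001, -0.0], [0.001, 1.0, 0.0], [0.0, 0.0, -1.0]]
force: [0.2, 0.0, -0.6]
opening: 40.0
gripper_force: 60.7
```

```bash
python3 - <<'E'
from h import *
o=get_obs(); print(np.round(o['ee_pos'],1),np.round(o['ee_rot'],3),o['opening'])
snap('wrist','w4')
E
```

```text
[476.4 -85.2 178.3] [[-1.     0.001 -0.   ]
 [ 0.001  1.     0.   ]
 [ 0.     0.    -1.   ]] 39.954473392125486
```

View pics/w4.png

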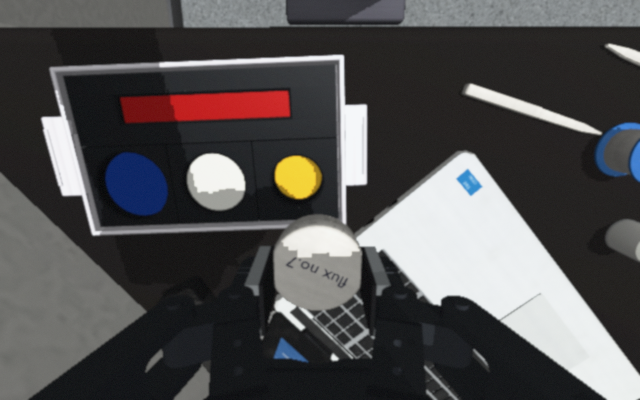

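```bash
cat > tray.py <<'E'
from h import *
from scipy.optimize import minimize
def plane(c,U,V,z):
    K=c['mtx']; T=np.linalg.inv(c['world_to_cam'])
    d=np.stack([(U-K[0,2])/K[0,0],-(V-K[1,2])/K[1,1],-np.ones_like(U)],-1)@T[:3,:3].T
    o=T[:3,3]; return o[:2]+d[...,:2]*((z-o[2])/d[...,2])[...,None]
def fit(c,names,x0,box):
    u0,u1,v0,v1=box; V,U=np.mgrid[v0:v1,u0:u1].astype(float)
    h=cv2.cvtColor(c['img'],cv2.COLOR_BGR2HSV)[v0:v1,u0:u1]
    H,S,B=[h[...,i].astype(int) for i in range(3)]
    M=dict(reel=(H>105)&(H<130)&(S>120)&(B>50),tin=(S<50)&(B>110),bottle=(H>18)&(H<35)&(S>120)&(B>80),groove=((H<8)|(H>172))&(S>150)&(B>80))
    G=dict(reel=(32,17,-76),tin=(28,22,0),bottle=(23,9,76),groove=(0,25,0))
    P31=plane(c,U,V,31)
    Z={n:np.median([world(c,u,v)[2] for u,v in zip(U[M[n]][::9],V[M[n]][::9])]) for n in names}
    def cost(p):
        ct,st=np.cos(p[2]),np.sin(p[2]); ex=np.array([ct,st]); ey=np.array([-st,ct]); e=0
        for n in names:
            r,z,o=G[n]; ins=1e9
            for Q in (P31,plane(c,U,V,z)):
                q=Q-p[:2]; a=q@ex; b=q@ey-o
                if n=='groove': s=np.minimum(11-abs(a+68),73-abs(b))
                else: s=r-np.hypot(a,b)
                ins=np.minimum(ins,s)
            pr=1/(1+np.exp(-np.clip(ins/0.8,-30,30)))
            near=(ins>-14)
            e+=((pr-M[n])**2)[near].sum()+ (300*0)
        return e
    b=None
    for yaw in (-.15,0,.15):
        r=minimize(cost,[x0[0]/1,x0[1],yaw],method='Nelder-Mead',options=dict(initial_simplex=[[x0[0],x0[1],yaw],[x0[0]+8,x0[1],yaw],[x0[0],x0[1]+8,yaw],[x0[0],x0[1],yaw+.1]],xatol=.01,fatol=.1,maxiter=600))
        if b is None or r.fun<b.fun: b=r
    print(names,'tin recess x,y,yaw',np.round(b.x,3),'cost',round(b.fun,1),'floor z',{k:round(float(v),1) for k,v in Z.items()})
    return b.x
def places(p):
    ct,st=np.cos(p[2]),np.sin(p[2]); ex=np.array([ct,st]); ey=np.array([-st,ct]); t=p[:2]
    return dict(reel=t-76*ey,tin=t,bottle=t+76*ey,groove=t-68*ex)
E
python3 - <<'E'
from tray import *
c=load('w4'); b=(80,330,75,222)
p=fit(c,['reel','tin','bottle','groove'],(477,-180),b)
for n in ['reel','tin','bottle','groove']: fit(c,['groove',n] if n!='groove' else ['groove'],p[:2],b)
print({k:np.round(v,1) for k,v in places(p).items()})
# held tin: top disc
o=get_obs()['ee_pos']; P=np.array([world(c,u,v) for v in range(215,320) for u in range(265,370)])
q=P[(abs(P[:,0]-o[0])<40)&(abs(P[:,1]-o[1])<30)&(P[:,2]>o[2]-20)&(P[:,2]<o[2]+60)]
print(np.histogram(q[:,2]-o[2],bins=np.arange(-20,62,4)))
t=q[(q[:,2]-o[2]>6)&(q[:,2]-o[2]<16)]; print(t.min(0)-o,t.max(0)-o,np.median(t,0)-o)
E
```

```text
['reel', 'tin', 'bottle', 'groove'] tin recess x,y,yaw [ 4.73065e+02 -1.80201e+02  3.70000e-02] cost 411.0 floor z {'reel': 16.9, 'tin': 22.0, 'bottle': 8.9, 'groove': 24.9}
['groove', 'reel'] tin recess x,y,yaw [ 4.73226e+02 -1.80001e+02  3.60000e-02] cost 255.7 floor z {'groove': 24.9, 'reel': 16.9}
['groove', 'tin'] tin recess x,y,yaw [ 4.73119e+02 -1.80088e+02  3.70000e-02] cost 240.5 floor z {'groove': 24.9, 'tin': 22.0}
['groove', 'bottle'] tin recess x,y,yaw [ 4.73216e+02 -1.80483e+02  3.70000e-02] cost 235.6 floor z {'groove': 24.9, 'bottle': 8.9}
['groove'] tin recess x,y,yaw [ 4.73267e+02 -1.80074e+02  3.70000e-02] cost 161.5 floor z {'groove': 24.9}
{'reel': array([ 475.9, -256.1]), 'tin': array([ 473.1, -180.2]), 'bottle': array([ 470.2, -104.3]), 'groove': array([ 405.1, -182.7])}
(array([   0,    0,   72,  180,   56,  211, 1492, 5106,  185,  184,  180,
        189,  168,  116,   11,    0,    0,    0,    0,    0]), array([-20, -16, -12,  -8,  -4,   0,   4,   8,  12,  16,  20,  24,  28,
        32,  36,  40,  44,  48,  52,  56,  60]))
[-23.60981935 -24.99791386   6.00310057] [20.3308484  22.22883198 15.98849546] [-3.65159935 -1.4344403   8.53813937]
```

{"name": "carry_out", "arguments": {
  "targets": [
    {"grip": -1, "tx": 0.07, "ty": -0.95, "tz": 0, "turn": 0},
    {"grip": -1, "tx": 0, "ty": -0.95, "tz": 0, "turn": 0},
    {"grip": -1, "tx": 0, "ty": -0.95, "tz": 0.9, "turn": 0},
    {"grip": -1, "tx": 0, "ty": -0.95, "tz": 1, "turn": 0},
    {"grip": -1, "tx": 0, "ty": -0.95, "tz": 1, "turn": 0},
    {"grip": -1, "tx": 0, "ty": 0, "tz": 1, "turn": 0},
    {"grip": -1, "tx": 0, "ty": 0, "tz": 1, "turn": 0},
    {"grip": -1, "tx": 0, "ty": 0, "tz": 0, "turn": 0}
  ]
}}

```text
clock: 9.2
ee_pos: [473.2, -178.8, 77.9]
ee_rot: [[-1.0, -0.001, -0.005], [-0.001, 1.0, 0.002], [0.005, 0.002, -1.0]]
force: [-1.3, 1.0, -0.7]
opening: 39.4
gripper_force: 60.7
```

{"name": "carry_out", "arguments": {
  "targets": [
    {"grip": -1, "tx": 0, "ty": 0, "tz": 0, "turn": 0},
    {"grip": -1, "tx": 0, "ty": 0, "tz": 0.4, "turn": 0},
    {"grip": -1, "tx": 0, "ty": 0, "tz": 0.4, "turn": 0},
    {"grip": -1, "tx": 0, "ty": 0, "tz": 0.4, "turn": 0},
    {"grip": -1, "tx": 0, "ty": 0, "tz": 0.4, "turn": 0},
    {"grip": -1, "tx": 0, "ty": 0, "tz": 0.2, "turn": 0},
    {"grip": -1, "tx": 0, "ty": 0, "tz": 0, "turn": 0},
    {"grip": -1, "tx": 0, "ty": 0, "tz": 0, "turn": 0}
  ]
}}

```text
clock: 10.0
ee_pos: [475.2, -180.5, 44.2]
ee_rot: [[-1.0, 0.001, -0.0], [0.001, 1.0, 0.0], [0.0, 0.0, -1.0]]
force: [-0.1, 0.1, -0.4]
opening: 39.8
gripper_force: 60.7
```

{"name": "carry_out", "arguments": {
  "targets": [
    {"grip": -1, "tx": 0, "ty": 0, "tz": 0.15, "turn": 0},
    {"grip": -1, "tx": 0, "ty": 0, "tz": 0.15, "turn": 0},
    {"grip": -1, "tx": 0, "ty": 0, "tz": 0.1, "turn": 0},
    {"grip": -1, "tx": 0, "ty": 0, "tz": 0.05, "turn": 0},
    {"grip": -1, "tx": 0, "ty": 0, "tz": 0.05, "turn": 0},
    {"grip": -1, "tx": 0, "ty": 0, "tz": 0.05, "turn": 0},
    {"grip": -1, "tx": 0, "ty": 0, "tz": 0.05, "turn": 0},
    {"grip": -1, "tx": 0, "ty": 0, "tz": 0, "turn": 0}
  ]
}}

```text
clock: 10.8
ee_pos: [475.1, -180.5, 32.2]
ee_rot: [[-1.0, 0.001, -0.0], [0.001, 1.0, 0.0], [0.0, 0.0, -1.0]]
force: [-0.3, -0.6, -0.9]
opening: 39.8
gripper_force: 60.7
```

{"name": "carry_out", "arguments": {
  "targets": [
    {"grip": -1, "tx": 0, "ty": 0, "tz": 0.05, "turn": 0},
    {"grip": -1, "tx": 0, "ty": 0, "tz": 0.03, "turn": 0},
    {"grip": -1, "tx": 0, "ty": 0, "tz": 0, "turn": 0},
    {"grip": 0.2, "tx": 0, "ty": 0, "tz": 0, "turn": 0},
    {"grip": 0.4, "tx": 0, "ty": 0, "tz": 0, "turn": 0},
    {"grip": 0.4, "tx": 0, "ty": 0, "tz": 0, "turn": 0},
    {"grip": 0.4, "tx": 0, "ty": 0, "tz": 0, "turn": 0},
    {"grip": 0.4, "tx": 0, "ty": 0, "tz": 0, "turn": 0}
  ]
}}

```text
clock: 11.6
ee_pos: [475.2, -180.5, 30.5]
ee_rot: [[-1.0, 0.001, -0.0], [0.001, 1.0, 0.0], [0.0, 0.0, -1.0]]
force: [0.3, -0.1, -0.1]
opening: 59.7
gripper_force: 0.0
```

{"name": "carry_out", "arguments": {
  "targets": [
    {"grip": 0.4, "tx": 0, "ty": 0, "tz": -0.3, "turn": 0},
    {"grip": 0.4, "tx": 0, "ty": 0, "tz": -1, "turn": 0},
    {"grip": 0.4, "tx": 0, "ty": 0, "tz": -1, "turn": 0},
    {"grip": 1, "tx": 0, "ty": 0.5, "tz": -1, "turn": 0},
    {"grip": 1, "tx": 0, "ty": 1, "tz": -1, "turn": 0},
    {"grip": 1, "tx": 0, "ty": 1, "tz": -1, "turn": 0},
    {"grip": 1, "tx": 0, "ty": 1, "tz": -1, "turn": 0},
    {"grip": 1, "tx": 0, "ty": 1, "tz": -1, "turn": 0}
  ]
}}

```text
clock: 12.4
ee_pos: [475.1, -89.8, 177.9]
ee_rot: [[-1.0, 0.001, 0.0], [0.001, 1.0, -0.0], [-0.0, -0.0, -1.0]]
force: [0.1, -0.1, -0.9]
opening: 85.5
gripper_force: 0.0
```

```bash
python3 - <<'E'
from tray import *
c=snap('wrist','w5')
cv2.imwrite('pics/w5c.png',c['img'][:320])
P=plane(c,*np.meshgrid(np.arange(640.),np.arange(400.)),42)
h=cv2.cvtColor(c['img'],cv2.COLOR_BGR2HSV); m=(h[...,1]<60)&(h[...,2]>110)&(np.hypot(P[...,0]-473,P[...,1]+180)<26)
q=P[m]; print(q.min(0),q.max(0),(q.min(0)+q.max(0))/2)
vs,us=np.where(m); z=[world(c,u,v)[2] for u,v in zip(us[::5],vs[::5])]; print(np.percentile(z,[10,50,90]))
E
```

```text
[ 447.12007627 -201.93645878] [ 494.16966097 -154.07908615] [ 470.64486862 -178.00777247]
[22.54759391 40.18952531 41.27490335]
```

View pics/w5c.png

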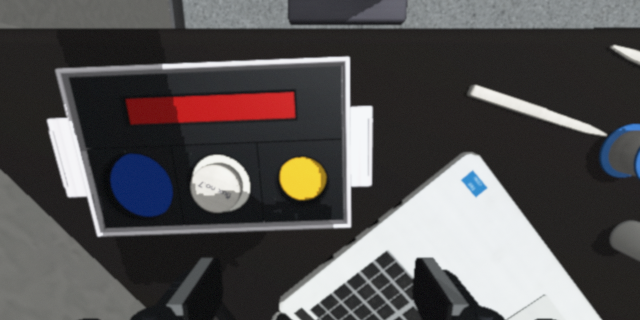

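{"name": "carry_out", "arguments": {
  "targets": [
    {"grip": 1, "tx": 0.2, "ty": 1, "tz": 0, "turn": 0},
    {"grip": 1, "tx": 0.2, "ty": 1, "tz": 0, "turn": 0},
    {"grip": 1, "tx": 0.2, "ty": 1, "tz": 0, "turn": 0},
    {"grip": 1, "tx": 0.2, "ty": 1, "tz": 0, "turn": 0},
    {"grip": 1, "tx": 0.2, "ty": 1, "tz": 0, "turn": 0},
    {"grip": 1, "tx": 0.2, "ty": 1, "tz": 0, "turn": 0},
    {"grip": 1, "tx": 0.25, "ty": 1, "tz": 0, "turn": 0},
    {"grip": 1, "tx": 0, "ty": 1, "tz": 0, "turn": 0}
  ]
}}

```text
clock: 13.25
ee_pos: [445.7, 69.9, 176.8]
ee_rot: [[-1.0, 0.001, -0.0], [0.001, 1.0, -0.0], [0.0, -0.0, -1.0]]
force: [0.6, -0.5, 0.1]
opening: 85.4
gripper_force: 0.0
```

{"name": "carry_out", "arguments": {
  "targets": [
    {"grip": 1, "tx": 0, "ty": 1, "tz": 0, "turn": 0},
    {"grip": 1, "tx": 0, "ty": 1, "tz": 0, "turn": 0},
    {"grip": 1, "tx": 0, "ty": 1, "tz": 0, "turn": 0},
    {"grip": 1, "tx": 0, "ty": 1, "tz": 0, "turn": 0},
    {"grip": 1, "tx": 0, "ty": 1, "tz": 0, "turn": 0},
    {"grip": 1, "tx": 0, "ty": 1, "tz": 0, "turn": 0},
    {"grip": 1, "tx": 0, "ty": 1, "tz": 0, "turn": 0},
    {"grip": 1, "tx": 0, "ty": 0.1, "tz": 0, "turn": 0}
  ]
}}

```text
clock: 14.05
ee_pos: [446.3, 214.1, 177.0]
ee_rot: [[-1.0, -0.003, 0.0], [-0.003, 1.0, 0.002], [-0.0, 0.002, -1.0]]
force: [0.6, 0.2, 0.8]
opening: 84.9
gripper_force: 0.0
```

```bash
python3 - <<'E'
from tray import *
c=snap('wrist','w6'); print(get_obs()['ee_pos'])
h=cv2.cvtColor(c['img'],cv2.COLOR_BGR2HSV); H,S,B=[h[...,i].astype(int) for i in range(3)]
P=plane(c,*np.meshgrid(np.arange(640.),np.arange(400.)),40)
m=((H>95)&(H<125)&(S>110)&(np.hypot(P[...,0]-446,P[...,1]-212)<34)).astype(np.uint8)
cs,_=cv2.findContours(m,cv2.RETR_EXTERNAL,cv2.CHAIN_APPROX_NONE); k=max(cs,key=cv2.contourArea)[:,0]
w=np.array([P[v,u] for u,v in k]); print(cv2.minEnclosingCircle(w.astype(np.float32)),w.min(0),w.max(0))
z=[world(c,u,v)[2] for v,u in np.argwhere(m)[::20]]; print(np.percentile(z,[20,50,90]))
E
```

```text
[446.33168483 212.69987043 176.79622546]
((443.1285705566406, 211.97311401367188), 29.430423736572266) [414.21590188 185.70084917] [472.47140556 238.18093706]
[37.6394277  38.58240011 39.58290491]
```

{"name": "carry_out", "arguments": {
  "targets": [
    {"grip": 1, "tx": 0, "ty": -0.03, "tz": 1, "turn": 0},
    {"grip": 1, "tx": 0, "ty": 0, "tz": 1, "turn": 0},
    {"grip": 1, "tx": 0, "ty": 0, "tz": 1, "turn": 0},
    {"grip": 1, "tx": 0, "ty": 0, "tz": 1, "turn": 0},
    {"grip": 1, "tx": 0, "ty": 0, "tz": 1, "turn": 0},
    {"grip": 1, "tx": 0, "ty": 0, "tz": 1, "turn": 0},
    {"grip": 1, "tx": 0, "ty": 0, "tz": 1, "turn": 0},
    {"grip": 1, "tx": 0, "ty": 0, "tz": 0.7, "turn": 0}
  ]
}}

```text
clock: 14.9
ee_pos: [446.3, 208.9, 21.5]
ee_rot: [[-1.0, 0.002, -0.001], [0.002, 1.0, -0.002], [0.001, -0.002, -1.0]]
force: [0.5, -0.7, -0.3]
opening: 85.4
gripper_force: 0.0
```

{"name": "carry_out", "arguments": {
  "targets": [
    {"grip": 1, "tx": 0, "ty": 0, "tz": 0, "turn": 0},
    {"grip": -1, "tx": 0, "ty": 0, "tz": 0, "turn": 0},
    {"grip": -1, "tx": 0, "ty": 0, "tz": 0, "turn": 0},
    {"grip": -1, "tx": 0, "ty": 0, "tz": 0, "turn": 0},
    {"grip": -1, "tx": 0, "ty": 0, "tz": 0, "turn": 0},
    {"grip": -1, "tx": 0, "ty": 0, "tz": 0, "turn": 0},
    {"grip": -1, "tx": 0, "ty": 0, "tz": 0, "turn": 0},
    {"grip": -1, "tx": 0, "ty": 0, "tz": 0, "turn": 0}
  ]
}}

```text
clock: 15.7
ee_pos: [447.5, 211.5, 24.3]
ee_rot: [[-1.0, 0.001, 0.002], [0.001, 1.0, 0.001], [-0.002, 0.001, -1.0]]
force: [-1.4, -0.1, 6.3]
opening: 49.3
gripper_force: 61.6
```

{"name": "carry_out", "arguments": {
  "targets": [
    {"grip": -1, "tx": 0, "ty": 0, "tz": -0.5, "turn": 0},
    {"grip": -1, "tx": 0, "ty": 0, "tz": -1, "turn": 0},
    {"grip": -1, "tx": 0, "ty": 0, "tz": -1, "turn": 0},
    {"grip": -1, "tx": 0, "ty": 0, "tz": -1, "turn": 0},
    {"grip": -1, "tx": 0, "ty": -0.4, "tz": -1, "turn": 0},
    {"grip": -1, "tx": 0, "ty": -1, "tz": -1, "turn": 0},
    {"grip": -1, "tx": 0, "ty": -1, "tz": -0.5, "turn": 0},
    {"grip": -1, "tx": 0, "ty": -1, "tz": 0, "turn": 0}
  ]
}}

```text
clock: 16.5
ee_pos: [447.6, 142.6, 145.2]
ee_rot: [[-1.0, 0.0, 0.004], [0.0, 1.0, 0.001], [-0.004, 0.001, -1.0]]
force: [0.4, 0.8, -2.8]
opening: 48.9
gripper_force: 63.1
```

{"name": "carry_out", "arguments": {
  "targets": [
    {"grip": -1, "tx": 0, "ty": -1, "tz": 0, "turn": 0},
    {"grip": -1, "tx": 0, "ty": -1, "tz": 0, "turn": 0},
    {"grip": -1, "tx": 0, "ty": -1, "tz": 0, "turn": 0},
    {"grip": -1, "tx": 0, "ty": -1, "tz": 0, "turn": 0},
    {"grip": -1, "tx": 0, "ty": -1, "tz": 0, "turn": 0},
    {"grip": -1, "tx": 0, "ty": -1, "tz": 0, "turn": 0},
    {"grip": -1, "tx": 0, "ty": -1, "tz": 0, "turn": 0},
    {"grip": -1, "tx": 0, "ty": -1, "tz": 0, "turn": 0}
  ]
}}

```text
clock: 17.3
ee_pos: [446.1, -17.9, 143.5]
ee_rot: [[-1.0, 0.0, 0.001], [0.0, 1.0, 0.0], [-0.001, 0.0, -1.0]]
force: [0.7, -0.0, -2.2]
opening: 48.9
gripper_force: 63.0
```

{"name": "carry_out", "arguments": {
  "targets": [
    {"grip": -1, "tx": -0.2, "ty": -1, "tz": 0, "turn": 0},
    {"grip": -1, "tx": -0.2, "ty": -1, "tz": 0, "turn": 0},
    {"grip": -1, "tx": -0.2, "ty": -1, "tz": 0, "turn": 0},
    {"grip": -1, "tx": -0.2, "ty": -1, "tz": 0, "turn": 0},
    {"grip": -1, "tx": -0.2, "ty": -1, "tz": 0, "turn": 0},
    {"grip": -1, "tx": -0.2, "ty": -1, "tz": 0, "turn": 0},
    {"grip": -1, "tx": -0.3, "ty": -1, "tz": 0, "turn": 0},
    {"grip": -1, "tx": 0, "ty": -1, "tz": 0, "turn": 0}
  ]
}}

```text
clock: 18.1
ee_pos: [476.9, -177.8, 143.6]
ee_rot: [[-1.0, 0.0, 0.001], [0.0, 1.0, 0.0], [-0.001, 0.0, -1.0]]
force: [0.3, 0.5, -2.0]
opening: 49.3
gripper_force: 63.0
```

{"name": "carry_out", "arguments": {
  "targets": [
    {"grip": -1, "tx": 0, "ty": -1, "tz": 0, "turn": 0},
    {"grip": -1, "tx": 0, "ty": -1, "tz": 0, "turn": 0},
    {"grip": -1, "tx": 0, "ty": -1, "tz": 0, "turn": 0},
    {"grip": -1, "tx": 0, "ty": -0.8, "tz": 0, "turn": 0},
    {"grip": -1, "tx": 0, "ty": -0.2, "tz": 0, "turn": 0},
    {"grip": -1, "tx": 0, "ty": 0, "tz": 0, "turn": 0},
    {"grip": -1, "tx": 0, "ty": 0, "tz": 0, "turn": 0},
    {"grip": -1, "tx": 0, "ty": 0, "tz": 0, "turn": 0}
  ]
}}

```text
clock: 18.9
ee_pos: [476.3, -255.7, 142.6]
ee_rot: [[-1.0, -0.001, -0.0], [-0.001, 1.0, 0.001], [0.0, 0.001, -1.0]]
force: [-0.2, -0.5, -2.6]
opening: 49.0
gripper_force: 63.0
```

```bash
python3 - <<'E'
from tray import *
c=snap('wrist','w7'); o=get_obs()['ee_pos']; print(o)
h=cv2.cvtColor(c['img'],cv2.COLOR_BGR2HSV); H,S=h[...,0],h[...,1]
m=(H>95)&(H<125)&(S>110)
P=np.array([world(c,u,v) for v,u in np.argwhere(m)])-o
q=P[(np.abs(P[:,:2])<40).all(1)&(P[:,2]>-40)]; print(np.histogram(q[:,2],np.arange(-30,40,4)))
t=q[(q[:,2]>9)&(q[:,2]<21)]; print(np.percentile(t,1,axis=0),np.percentile(t,99,axis=0),np.median(t,0))
E
```

```text
[ 476.36181508 -255.86938771  142.64626654]
(array([   0,  702,  664,    2,    2,   19,   58,   83,  106,  125, 2311,
       7024,   13,    0,    0,    1,    0]), array([-30, -26, -22, -18, -14, -10,  -6,  -2,   2,   6,  10,  14,  18,
        22,  26,  30,  34,  38]))
[-25.89642259 -25.00294501  11.70974022] [22.87213517 23.3020802  15.90202646] [-2.85025696 -0.46224837 14.40030969]
```

{"name": "carry_out", "arguments": {
  "targets": [
    {"grip": -1, "tx": 0, "ty": 0, "tz": 0.8, "turn": 0},
    {"grip": -1, "tx": 0, "ty": 0, "tz": 0.8, "turn": 0},
    {"grip": -1, "tx": 0, "ty": 0, "tz": 0.8, "turn": 0},
    {"grip": -1, "tx": 0, "ty": 0, "tz": 0.8, "turn": 0},
    {"grip": -1, "tx": 0, "ty": 0, "tz": 0.5, "turn": 0},
    {"grip": -1, "tx": 0, "ty": 0, "tz": 0.2, "turn": 0},
    {"grip": -1, "tx": 0, "ty": 0, "tz": 0, "turn": 0},
    {"grip": -1, "tx": 0, "ty": 0, "tz": 0, "turn": 0}
  ]
}}

```text
clock: 19.75
ee_pos: [476.7, -257.2, 65.2]
ee_rot: [[-1.0, 0.001, 0.001], [0.001, 1.0, -0.0], [-0.001, -0.0, -1.0]]
force: [0.2, -0.1, -2.2]
opening: 49.2
gripper_force: 63.0
```

{"name": "carry_out", "arguments": {
  "targets": [
    {"grip": -1, "tx": -0.03, "ty": 0.05, "tz": 0.3, "turn": 0},
    {"grip": -1, "tx": 0, "ty": 0, "tz": 0.3, "turn": 0},
    {"grip": -1, "tx": 0, "ty": 0, "tz": 0.2, "turn": 0},
    {"grip": -1, "tx": 0, "ty": 0, "tz": 0.2, "turn": 0},
    {"grip": -1, "tx": 0, "ty": 0, "tz": 0.1, "turn": 0},
    {"grip": -1, "tx": 0, "ty": 0, "tz": 0.05, "turn": 0},
    {"grip": -1, "tx": 0, "ty": 0, "tz": 0, "turn": 0},
    {"grip": -1, "tx": 0, "ty": 0, "tz": 0, "turn": 0}
  ]
}}

```text
clock: 20.55
ee_pos: [476.9, -256.2, 41.8]
ee_rot: [[-1.0, 0.001, 0.0], [0.001, 1.0, -0.0], [-0.0, -0.0, -1.0]]
force: [0.1, -0.4, -1.6]
opening: 48.9
gripper_force: 63.0
```

{"name": "carry_out", "arguments": {
  "targets": [
    {"grip": -1, "tx": 0, "ty": 0, "tz": 0.05, "turn": 0},
    {"grip": -1, "tx": 0, "ty": 0, "tz": 0.02, "turn": 0},
    {"grip": -1, "tx": 0, "ty": 0, "tz": 0, "turn": 0},
    {"grip": 0.3, "tx": 0, "ty": 0, "tz": 0, "turn": 0},
    {"grip": 0.45, "tx": 0, "ty": 0, "tz": 0, "turn": 0},
    {"grip": 0.45, "tx": 0, "ty": 0, "tz": 0, "turn": 0},
    {"grip": 0.45, "tx": 0, "ty": 0, "tz": 0, "turn": 0},
    {"grip": 0.45, "tx": 0, "ty": 0, "tz": 0, "turn": 0}
  ]
}}

```text
clock: 21.35
ee_pos: [476.8, -256.2, 40.2]
ee_rot: [[-1.0, 0.001, -0.0], [0.001, 1.0, 0.0], [0.0, 0.0, -1.0]]
force: [-0.8, 0.5, -0.5]
opening: 61.9
gripper_force: 0.0
```

{"name": "carry_out", "arguments": {
  "targets": [
    {"grip": 0.45, "tx": 0, "ty": 0, "tz": -0.3, "turn": 0},
    {"grip": 0.45, "tx": 0, "ty": 0, "tz": -1, "turn": 0},
    {"grip": 0.45, "tx": 0, "ty": 0, "tz": -1, "turn": 0},
    {"grip": 1, "tx": 0, "ty": 0.5, "tz": -1, "turn": 0},
    {"grip": 1, "tx": 0, "ty": 1, "tz": -1, "turn": 0},
    {"grip": 1, "tx": 0, "ty": 1, "tz": -1, "turn": 0},
    {"grip": 1, "tx": 0, "ty": 1, "tz": -1, "turn": 0},
    {"grip": 1, "tx": 0, "ty": 1, "tz": -1, "turn": 0}
  ]
}}

```text
clock: 22.15
ee_pos: [476.7, -165.4, 187.5]
ee_rot: [[-1.0, 0.001, 0.0], [0.001, 1.0, -0.0], [-0.0, -0.0, -1.0]]
force: [0.6, 0.5, -0.1]
opening: 85.6
gripper_force: 0.0
```

{"name": "carry_out", "arguments": {
  "targets": [
    {"grip": 1, "tx": 0, "ty": 1, "tz": 0, "turn": 0},
    {"grip": 1, "tx": 0, "ty": 1, "tz": 0, "turn": 0},
    {"grip": 1, "tx": 0, "ty": 1, "tz": 0, "turn": 0},
    {"grip": 1, "tx": 0, "ty": 1, "tz": 0, "turn": 0},
    {"grip": 1, "tx": 0, "ty": 0, "tz": 0, "turn": 0},
    {"grip": 1, "tx": 0, "ty": 0, "tz": 0, "turn": 0},
    {"grip": 1, "tx": 0, "ty": 0, "tz": 0, "turn": 0},
    {"grip": 1, "tx": 0, "ty": 0, "tz": 0, "turn": 0}
  ]
}}

```text
clock: 22.95
ee_pos: [476.8, -87.4, 186.3]
ee_rot: [[-1.0, 0.003, -0.0], [0.003, 1.0, -0.0], [0.0, -0.0, -1.0]]
force: [1.0, 0.3, -0.9]
opening: 85.6
gripper_force: 0.0
```

```bash
python3 - <<'E'
from tray import *
c=snap('wrist','w8'); print(get_obs()['ee_pos'])
cv2.imwrite('pics/w8c.png',cv2.resize(c['img'][40:250,20:380],None,fx=2,fy=2))
h=cv2.cvtColor(c['img'],cv2.COLOR_BGR2HSV); H,S=h[...,0],h[...,1]
m=(H>95)&(H<130)&(S>110)
P=np.array([world(c,u,v) for v,u in np.argwhere(m)]); q=P[(np.hypot(P[:,0]-476,P[:,1]+256)<45)&(P[:,2]>50)]
print(len(q),q.min(0),q.max(0),np.median(q,0))
E
```

```text
[476.83548911 -87.22502005 186.27907782]
2628 [ 449.78445268 -281.70783754   50.05321256] [ 501.49369359 -230.36653076   57.7852386 ] [ 475.28696833 -256.54111797   55.64642107]
```

View pics/w8c.png

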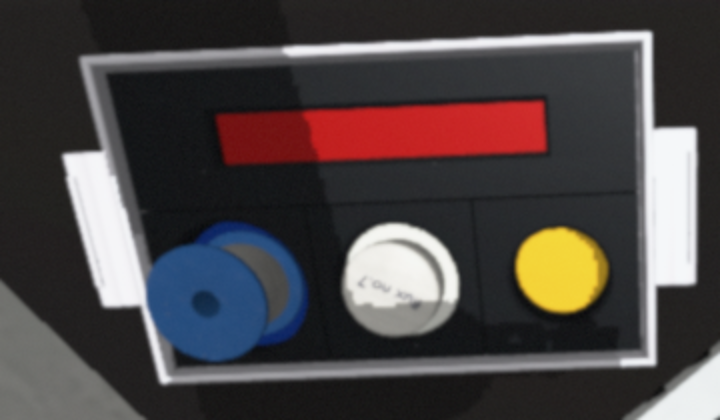

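{"name": "carry_out", "arguments": {
  "targets": [
    {"grip": 1, "tx": 0, "ty": 1, "tz": 0, "turn": 0},
    {"grip": 1, "tx": 0, "ty": 1, "tz": 0, "turn": 0},
    {"grip": 1, "tx": 0, "ty": 1, "tz": 0, "turn": 0},
    {"grip": 1, "tx": 0, "ty": 1, "tz": 0, "turn": 0},
    {"grip": 1, "tx": 0, "ty": 1, "tz": 0, "turn": 0},
    {"grip": 1, "tx": 0, "ty": 1, "tz": 0, "turn": 0},
    {"grip": 1, "tx": 0, "ty": 1, "tz": 0, "turn": 0},
    {"grip": 1, "tx": 0, "ty": 1, "tz": 0, "turn": 0}
  ]
}}

```text
clock: 23.8
ee_pos: [477.1, 74.0, 186.2]
ee_rot: [[-1.0, 0.002, -0.0], [0.002, 1.0, -0.0], [0.0, -0.0, -1.0]]
force: [0.9, 0.2, 0.4]
opening: 85.4
gripper_force: 0.0
```

{"name": "carry_out", "arguments": {
  "targets": [
    {"grip": 1, "tx": 0.2, "ty": 1, "tz": 0, "turn": 0},
    {"grip": 1, "tx": 0.4, "ty": 1, "tz": 0, "turn": 0},
    {"grip": 1, "tx": 0.4, "ty": 1, "tz": 0, "turn": 0},
    {"grip": 1, "tx": 0.4, "ty": 1, "tz": 0, "turn": 0},
    {"grip": 1, "tx": 0.4, "ty": 1, "tz": 0, "turn": 0},
    {"grip": 1, "tx": 0.4, "ty": 1, "tz": 0, "turn": 0},
    {"grip": 1, "tx": 0.4, "ty": 1, "tz": 0, "turn": 0},
    {"grip": 1, "tx": 0.4, "ty": 1, "tz": 0, "turn": 0}
  ]
}}

```text
clock: 24.6
ee_pos: [417.2, 234.1, 186.3]
ee_rot: [[-1.0, 0.002, 0.0], [0.002, 1.0, -0.0], [-0.0, -0.0, -1.0]]
force: [0.5, 0.2, 0.5]
opening: 85.1
gripper_force: 0.0
```

{"name": "carry_out", "arguments": {
  "targets": [
    {"grip": 1, "tx": 0.8, "ty": 0.55, "tz": 0, "turn": 0},
    {"grip": 1, "tx": 0.8, "ty": 0.55, "tz": 0, "turn": 0},
    {"grip": 1, "tx": 0, "ty": 0, "tz": 0, "turn": -1},
    {"grip": 1, "tx": 0, "ty": 0, "tz": 0, "turn": -1},
    {"grip": 1, "tx": 0, "ty": 0, "tz": 0, "turn": -1},
    {"grip": 1, "tx": 0, "ty": 0, "tz": 0, "turn": -1},
    {"grip": 1, "tx": 0, "ty": 0, "tz": 0, "turn": 0},
    {"grip": 1, "tx": 0, "ty": 0, "tz": 0, "turn": 0}
  ]
}}

```text
clock: 25.4
ee_pos: [385.5, 255.5, 186.2]
ee_rot: [[-0.829, -0.56, -0.0], [-0.56, 0.829, -0.0], [0.0, 0.0, -1.0]]
force: [0.2, -1.0, -0.1]
opening: 85.5
gripper_force: 0.0
```

```bash
python3 - <<'E'
from h import *
o=get_obs(); print(np.round(o['ee_pos'],1),np.round(o['ee_rot'],3).tolist(),np.round(o['joint_positions'],2))
E
```

```text
[385.5 255.5 186.2] [[-0.829, -0.56, -0.0], [-0.56, 0.829, -0.0], [0.0, 0.0, -1.0]] [-0.24  0.22 -0.46  2.05  0.12  0.9   1.41]
```

{"name": "carry_out", "arguments": {
  "targets": [
    {"grip": 1, "tx": 0, "ty": 0, "tz": 0, "turn": 1},
    {"grip": 1, "tx": 0, "ty": 0, "tz": 0, "turn": 1},
    {"grip": 1, "tx": 0, "ty": 0, "tz": 0, "turn": 1},
    {"grip": 1, "tx": 0, "ty": 0, "tz": 0, "turn": 1},
    {"grip": 1, "tx": 0, "ty": 0, "tz": 0, "turn": 1},
    {"grip": 1, "tx": 0, "ty": 0, "tz": 0, "turn": 1},
    {"grip": 1, "tx": 0, "ty": 0, "tz": 0, "turn": 1},
    {"grip": 1, "tx": 0, "ty": 0, "tz": 0, "turn": 1}
  ]
}}

```text
clock: 26.2
ee_pos: [385.3, 255.8, 186.3]
ee_rot: [[-0.819, 0.574, 0.0], [0.574, 0.819, 0.0], [-0.0, 0.0, -1.0]]
force: [-0.2, -0.8, -0.1]
opening: 85.2
gripper_force: 0.0
```

{"name": "carry_out", "arguments": {
  "targets": [
    {"grip": 1, "tx": 0, "ty": 0, "tz": 0, "turn": 1},
    {"grip": 1, "tx": 0, "ty": 0, "tz": 0, "turn": 1},
    {"grip": 1, "tx": 0, "ty": 0, "tz": 0.5, "turn": 1},
    {"grip": 1, "tx": 0, "ty": 0, "tz": 0.5, "turn": 1},
    {"grip": 1, "tx": 0, "ty": 0, "tz": 0.5, "turn": 1},
    {"grip": 1, "tx": 0, "ty": 0, "tz": 0.5, "turn": 1},
    {"grip": 1, "tx": 0, "ty": 0, "tz": 0.5, "turn": 1},
    {"grip": 1, "tx": 0, "ty": 0, "tz": 0.5, "turn": 1}
  ]
}}

```text
clock: 27.0
ee_pos: [385.4, 255.8, 125.9]
ee_rot: [[0.238, 0.971, 0.0], [0.971, -0.238, -0.0], [0.0, 0.0, -1.0]]
force: [-0.4, 0.6, 0.5]
opening: 85.6
gripper_force: 0.0
```

{"name": "carry_out", "arguments": {
  "targets": [
    {"grip": 0, "tx": 0, "ty": 0, "tz": 0, "turn": 0.7},
    {"grip": 0, "tx": 0, "ty": 0, "tz": 0, "turn": 0},
    {"grip": 0, "tx": 0, "ty": 0, "tz": 0, "turn": 0},
    {"grip": 0, "tx": 0, "ty": 0, "tz": 0, "turn": 0},
    {"grip": 0, "tx": 0, "ty": 0, "tz": 0, "turn": 0},
    {"grip": 0, "tx": 0, "ty": 0, "tz": 0, "turn": 0},
    {"grip": 0, "tx": 0, "ty": 0, "tz": 0, "turn": 0},
    {"grip": 0, "tx": 0, "ty": 0, "tz": 0, "turn": 0}
  ]
}}

```text
clock: 27.8
ee_pos: [385.2, 255.9, 126.3]
ee_rot: [[0.329, 0.944, 0.0], [0.944, -0.329, 0.0], [0.0, -0.0, -1.0]]
force: [-0.1, -0.6, -0.7]
opening: 42.4
gripper_force: 0.0
```

```bash
python3 - <<'E'
from tray import *
o=get_obs(); R=o['ee_rot']; p=o['ee_pos']; print(np.round(p,1),np.round(R,3).tolist(),np.round(o['joint_positions'],2))
c=snap('wrist','w9')
h=cv2.cvtColor(c['img'],cv2.COLOR_BGR2HSV); H,S,B=[h[...,i].astype(int) for i in range(3)]
P=plane(c,*np.meshgrid(np.arange(640.),np.arange(400.)),10)
m=((H<8)|(H>172))&(S>130)&(B>70)&(np.hypot(P[...,0]-384,P[...,1]-258)<60)
w=P[m]; mu=w.mean(0); d=np.linalg.svd(w-mu,full_matrices=False)[2][0]; d*=np.sign(d[1]); t=(w-mu)@d
print(len(w),'ends',mu+d*t.min(),mu+d*t.max(),'ang',np.arctan2(d[1],d[0]),'width',np.ptp(np.percentile((w-mu)@[-d[1],d[0]],[1,99])))
g=mu+d*(t.max()-39); e=np.array([*(g-p[:2]),0]); print('grip',g,'units tool',(R.T@e)/20,'turn',(np.arctan2(R[1,1],R[0,1])-(np.arctan2(d[1],d[0])-np.pi/2)))
zz=[world(c,u,v)[2] for v,u in np.argwhere(m)[::20]]; print(np.percentile(zz,[10,50,90]))
E
```

```text
[385.2 255.9 126.3] [[0.329, 0.944, 0.0], [0.944, -0.329, 0.0], [0.0, -0.0, -1.0]] [-0.57  0.29 -0.09  2.11  0.04  0.75 -1.01]
1096 ends [371.81336601 222.25992736] [396.23456699 291.46757352] ang 1.23156830529572 width 10.005100291051841
grip [383.25695794 254.69011217] units tool [-8.93382440e-02 -7.22465238e-02 -8.37427004e-06] turn 0.00425819935058086
[0.74421775 8.74841243 9.67432667]
```

{"name": "carry_out", "arguments": {
  "targets": [
    {"grip": 0, "tx": -0.09, "ty": -0.07, "tz": 1, "turn": 0},
    {"grip": 0, "tx": 0, "ty": 0, "tz": 1, "turn": 0},
    {"grip": 0, "tx": 0, "ty": 0, "tz": 1, "turn": 0},
    {"grip": 0, "tx": 0, "ty": 0, "tz": 1, "turn": 0},
    {"grip": 0, "tx": 0, "ty": 0, "tz": 1, "turn": 0},
    {"grip": 0, "tx": 0, "ty": 0, "tz": 0.8, "turn": 0},
    {"grip": 0, "tx": 0, "ty": 0, "tz": 0.3, "turn": 0},
    {"grip": 0, "tx": 0, "ty": 0, "tz": 0, "turn": 0}
  ]
}}

```text
clock: 28.65
ee_pos: [382.6, 254.3, 3.6]
ee_rot: [[0.329, 0.944, -0.002], [0.944, -0.329, -0.001], [-0.001, -0.001, -1.0]]
force: [-0.3, -0.1, 1.1]
opening: 42.5
gripper_force: 0.0
```

{"name": "carry_out", "arguments": {
  "targets": [
    {"grip": -1, "tx": 0, "ty": 0, "tz": 0, "turn": 0},
    {"grip": -1, "tx": 0, "ty": 0, "tz": 0, "turn": 0},
    {"grip": -1, "tx": 0, "ty": 0, "tz": 0, "turn": 0},
    {"grip": -1, "tx": 0, "ty": 0, "tz": 0, "turn": 0},
    {"grip": -1, "tx": 0, "ty": 0, "tz": 0, "turn": 0},
    {"grip": -1, "tx": 0, "ty": 0, "tz": 0, "turn": 0},
    {"grip": -1, "tx": 0, "ty": 0, "tz": 0, "turn": 0},
    {"grip": -1, "tx": 0, "ty": 0, "tz": 0, "turn": 0}
  ]
}}

```text
clock: 29.45
ee_pos: [383.9, 255.2, 5.3]
ee_rot: [[0.329, 0.944, 0.001], [0.944, -0.329, 0.001], [0.001, 0.001, -1.0]]
force: [-0.7, -0.7, 6.9]
opening: 7.1
gripper_force: 59.0
```

{"name": "carry_out", "arguments": {
  "targets": [
    {"grip": -1, "tx": 0, "ty": 0, "tz": -0.2, "turn": 0},
    {"grip": -1, "tx": 0, "ty": 0, "tz": -0.5, "turn": 0},
    {"grip": -1, "tx": 0, "ty": 0, "tz": -1, "turn": 0},
    {"grip": -1, "tx": 0, "ty": 0, "tz": -1, "turn": 0},
    {"grip": -1, "tx": 0, "ty": 0, "tz": -1, "turn": 0},
    {"grip": -1, "tx": 0, "ty": 0, "tz": -1, "turn": 0},
    {"grip": -1, "tx": 0, "ty": 0, "tz": -0.5, "turn": -0.5},
    {"grip": -1, "tx": 0, "ty": 0, "tz": 0, "turn": -0.5}
  ]
}}

```text
clock: 30.25
ee_pos: [384.5, 255.5, 110.8]
ee_rot: [[0.181, 0.983, 0.004], [0.983, -0.181, 0.002], [0.003, 0.003, -1.0]]
force: [0.5, -0.5, -0.1]
opening: 7.0
gripper_force: 58.7
```

```bash
python3 - <<'E'
from tray import *
c=snap('wrist','w10'); p=get_obs()['ee_pos']; R=get_obs()['ee_rot']
cv2.imwrite('pics/w10c.png',c['img'][60:400,120:520])
E
```

```text
(no output)
```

View pics/w10c.png

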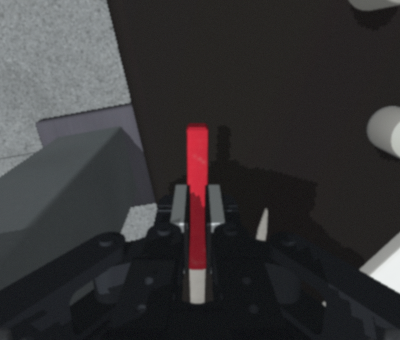

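{"name": "carry_out", "arguments": {
  "targets": [
    {"grip": -1, "tx": 0, "ty": 0, "tz": 0, "turn": -0.75},
    {"grip": -1, "tx": 0, "ty": 0, "tz": 0, "turn": -0.75},
    {"grip": -1, "tx": -0.5, "ty": 0.6, "tz": 0, "turn": 0},
    {"grip": -1, "tx": -1, "ty": 0.6, "tz": 0, "turn": 0},
    {"grip": -1, "tx": -1, "ty": 0.6, "tz": 0, "turn": 0},
    {"grip": -1, "tx": -1, "ty": 0.6, "tz": 0, "turn": 0},
    {"grip": -1, "tx": -1, "ty": 0.6, "tz": 0, "turn": 0},
    {"grip": -1, "tx": -1, "ty": 0, "tz": 0, "turn": 0}
  ]
}}

```text
clock: 31.1
ee_pos: [449.3, 146.3, 108.9]
ee_rot: [[-0.038, 0.999, 0.002], [0.999, 0.038, 0.0], [0.0, 0.002, -1.0]]
force: [-0.1, -0.4, -0.5]
opening: 6.5
gripper_force: 58.7
```

{"name": "carry_out", "arguments": {
  "targets": [
    {"grip": -1, "tx": -1, "ty": 0, "tz": 0, "turn": 0},
    {"grip": -1, "tx": -1, "ty": 0, "tz": 0, "turn": 0},
    {"grip": -1, "tx": -1, "ty": 0, "tz": 0, "turn": 0},
    {"grip": -1, "tx": -1, "ty": 0, "tz": 0, "turn": 0},
    {"grip": -1, "tx": -1, "ty": 0, "tz": 0, "turn": 0},
    {"grip": -1, "tx": -1, "ty": 0, "tz": 0, "turn": 0},
    {"grip": -1, "tx": -1, "ty": 0, "tz": 0, "turn": 0},
    {"grip": -1, "tx": -1, "ty": 0, "tz": 0, "turn": 0}
  ]
}}

```text
clock: 31.9
ee_pos: [453.8, -13.5, 108.6]
ee_rot: [[-0.038, 0.999, 0.0], [0.999, 0.038, 0.0], [0.0, 0.0, -1.0]]
force: [0.4, 0.2, 0.4]
opening: 6.4
gripper_force: 58.7
```

{"name": "carry_out", "arguments": {
  "targets": [
    {"grip": -1, "tx": -1, "ty": -0.3, "tz": 0, "turn": 0},
    {"grip": -1, "tx": -1, "ty": -0.5, "tz": 0, "turn": 0},
    {"grip": -1, "tx": -1, "ty": -0.5, "tz": 0, "turn": 0},
    {"grip": -1, "tx": -1, "ty": -0.5, "tz": 0, "turn": 0},
    {"grip": -1, "tx": -1, "ty": -0.5, "tz": 0, "turn": 0},
    {"grip": -1, "tx": -1, "ty": -0.4, "tz": 0, "turn": 0},
    {"grip": -1, "tx": -1, "ty": 0, "tz": 0, "turn": 0},
    {"grip": -1, "tx": -0.2, "ty": 0, "tz": 0, "turn": 0}
  ]
}}

```text
clock: 32.7
ee_pos: [405.5, -161.0, 108.8]
ee_rot: [[-0.035, 0.999, 0.001], [0.999, 0.035, -0.001], [-0.001, 0.001, -1.0]]
force: [-0.6, 0.7, 0.2]
opening: 6.8
gripper_force: 58.7
```

```bash
python3 - <<'E'
from tray import *
c=snap('wrist','w11'); o=get_obs(); p=o['ee_pos']; R=o['ee_rot']; print(np.round(p,1),np.round(R,3).tolist(),np.round(o['joint_positions'],2),o['force'])
h=cv2.cvtColor(c['img'],cv2.COLOR_BGR2HSV); H,S,B=[h[...,i].astype(int) for i in range(3)]
m=((H<8)|(H>172))&(S>130)&(B>60)
W=np.array([world(c,u,v) for v,u in np.argwhere(m)])-p; q=W@R  # tool coords
q=q[(abs(q[:,1])<12)&(abs(q[:,2])<25)&(abs(q[:,0])<60)]
print(len(q),q.min(0),q.max(0))
for a in range(-30,45,10):
    s=q[(q[:,0]>a)&(q[:,0]<a+10)]
    if len(s): print(a,np.round(np.median(s,0),1))
E
```

```text
[ 405.8 -160.3  108.7] [[-0.036, 0.999, 0.001], [0.999, 0.036, -0.001], [-0.001, 0.001, -1.0]] [ 0.29  0.28  0.03  2.18 -0.01  0.68  0.36] [ 0.64641334  0.26341528 -0.3053369 ]
2640 [-37.28441128  -6.23182124 -12.84924314] [37.30762554  3.99732352  4.28087885]
-30 [-25.   -0.9  -3.4]
-20 [-15.1  -1.1  -3.6]
-10 [-5.  -1.1 -3.7]
0 [ 5.4 -1.1 -3.8]
10 [15.1 -1.1 -3.6]
20 [25.2 -1.1 -3.5]
30 [34.4 -1.1 -3.3]
```

{"name": "carry_out", "arguments": {
  "targets": [
    {"grip": -1, "tx": 0.2, "ty": -0.08, "tz": 0.5, "turn": 0},
    {"grip": -1, "tx": 0, "ty": 0, "tz": 0.9, "turn": 0},
    {"grip": -1, "tx": 0, "ty": 0, "tz": 0.9, "turn": 0},
    {"grip": -1, "tx": 0, "ty": 0, "tz": 0.6, "turn": 0},
    {"grip": -1, "tx": 0, "ty": 0, "tz": 0.3, "turn": 0},
    {"grip": -1, "tx": 0, "ty": 0, "tz": 0, "turn": 0},
    {"grip": -1, "tx": 0, "ty": 0, "tz": 0, "turn": 0},
    {"grip": -1, "tx": 0, "ty": 0, "tz": 0, "turn": 0}
  ]
}}

```text
clock: 33.55
ee_pos: [404.6, -154.9, 44.8]
ee_rot: [[-0.04, 0.999, 0.001], [0.999, 0.04, -0.0], [-0.0, 0.001, -1.0]]
force: [-0.2, 0.8, -1.2]
opening: 6.9
gripper_force: 58.7
```

{"name": "carry_out", "arguments": {
  "targets": [
    {"grip": -1, "tx": -0.05, "ty": 0, "tz": 0.2, "turn": 0},
    {"grip": -1, "tx": 0, "ty": 0, "tz": 0.15, "turn": 0},
    {"grip": -1, "tx": 0, "ty": 0, "tz": 0.1, "turn": 0},
    {"grip": -1, "tx": 0, "ty": 0, "tz": 0.05, "turn": 0},
    {"grip": -1, "tx": 0, "ty": 0, "tz": 0.05, "turn": 0},
    {"grip": -1, "tx": 0, "ty": 0, "tz": 0.05, "turn": 0},
    {"grip": -1, "tx": 0, "ty": 0, "tz": 0, "turn": 0},
    {"grip": -1, "tx": 0, "ty": 0, "tz": 0, "turn": 0}
  ]
}}

```text
clock: 34.35
ee_pos: [404.1, -155.8, 32.3]
ee_rot: [[-0.04, 0.999, 0.0], [0.999, 0.04, 0.0], [0.0, 0.0, -1.0]]
force: [0.5, 0.7, -0.9]
opening: 6.9
gripper_force: 58.7
```

Release with about 1 mm left, then rise.

{"name": "carry_out", "arguments": {
  "targets": [
    {"grip": -1, "tx": 0, "ty": 0, "tz": 0.05, "turn": 0},
    {"grip": -0.65, "tx": 0, "ty": 0, "tz": 0, "turn": 0},
    {"grip": -0.5, "tx": 0, "ty": 0, "tz": 0, "turn": 0},
    {"grip": -0.45, "tx": 0, "ty": 0, "tz": 0, "turn": 0},
    {"grip": -0.45, "tx": 0, "ty": 0, "tz": 0, "turn": 0},
    {"grip": -0.45, "tx": 0, "ty": 0, "tz": 0, "turn": 0},
    {"grip": -0.45, "tx": 0, "ty": 0, "tz": 0, "turn": 0},
    {"grip": -0.45, "tx": 0, "ty": 0, "tz": 0, "turn": 0}
  ]
}}

```text
clock: 35.15
ee_pos: [404.1, -155.8, 31.3]
ee_rot: [[-0.04, 0.999, -0.0], [0.999, 0.04, 0.0], [0.0, -0.0, -1.0]]
force: [-0.1, -0.8, -0.3]
opening: 23.6
gripper_force: 0.0
```

{"name": "carry_out", "arguments": {
  "targets": [
    {"grip": -0.45, "tx": 0, "ty": 0, "tz": -0.2, "turn": 0},
    {"grip": -0.45, "tx": 0, "ty": 0, "tz": -0.5, "turn": 0},
    {"grip": -0.45, "tx": 0, "ty": 0, "tz": -1, "turn": 0},
    {"grip": 1, "tx": 0, "ty": 0, "tz": -1, "turn": 0},
    {"grip": 1, "tx": 0, "ty": 0, "tz": -1, "turn": 0},
    {"grip": 1, "tx": 0, "ty": 0, "tz": -1, "turn": 0},
    {"grip": 1, "tx": 0, "ty": 1, "tz": -1, "turn": 0},
    {"grip": 1, "tx": 0, "ty": 1, "tz": -1, "turn": 0}
  ]
}}

```text
clock: 35.95
ee_pos: [444.1, -154.3, 167.2]
ee_rot: [[-0.039, 0.999, 0.001], [0.999, 0.039, -0.0], [-0.0, 0.001, -1.0]]
force: [0.9, 0.4, -0.2]
opening: 85.7
gripper_force: 0.0
```

{"name": "carry_out", "arguments": {
  "targets": [
    {"grip": 1, "tx": 1, "ty": 1, "tz": -1, "turn": -1},
    {"grip": 1, "tx": 0, "ty": 0, "tz": 0, "turn": -1},
    {"grip": 1, "tx": 0, "ty": 0, "tz": 0, "turn": -1},
    {"grip": 1, "tx": 0, "ty": 0, "tz": 0, "turn": -1},
    {"grip": 1, "tx": 0, "ty": 0, "tz": 0, "turn": -1},
    {"grip": 1, "tx": 0, "ty": 0, "tz": 0, "turn": -1},
    {"grip": 1, "tx": 0, "ty": 0, "tz": 0, "turn": -1},
    {"grip": 1, "tx": 0, "ty": 0, "tz": 0, "turn": -1}
  ]
}}

```text
clock: 36.75
ee_pos: [463.1, -133.5, 186.1]
ee_rot: [[-0.948, 0.319, 0.0], [0.319, 0.948, -0.0], [-0.001, -0.0, -1.0]]
force: [-0.4, 0.0, -0.2]
opening: 85.4
gripper_force: 0.0
```

{"name": "carry_out", "arguments": {
  "targets": [
    {"grip": 1, "tx": 0, "ty": 0, "tz": 0, "turn": -1},
    {"grip": 1, "tx": 0, "ty": 0, "tz": 0, "turn": -1},
    {"grip": 1, "tx": 0, "ty": 1, "tz": 0, "turn": 0},
    {"grip": 1, "tx": 0, "ty": 1, "tz": 0, "turn": 0},
    {"grip": 1, "tx": 0, "ty": 0, "tz": 0, "turn": 0},
    {"grip": 1, "tx": 0, "ty": 0, "tz": 0, "turn": 0},
    {"grip": 1, "tx": 0, "ty": 0, "tz": 0, "turn": 0},
    {"grip": 1, "tx": 0, "ty": 0, "tz": 0, "turn": 0}
  ]
}}

```text
clock: 37.55
ee_pos: [464.4, -94.4, 185.5]
ee_rot: [[-0.999, 0.032, 0.0], [0.032, 0.999, -0.0], [-0.0, -0.0, -1.0]]
force: [-0.2, -0.1, -0.1]
opening: 85.4
gripper_force: 0.0
```

```bash
python3 - <<'E'
from tray import *
c=snap('wrist','w12'); o=get_obs(); print(o['ee_pos'],np.round(o['ee_rot'],3).tolist())
cv2.imwrite('pics/w12c.png',c['img'][:340])
P=plane(c,*np.meshgrid(np.arange(640.),np.arange(400.)),35)
E
```

```text
[464.36307445 -94.32107934 185.38497841] [[-0.999, 0.032, -0.0], [0.032, 0.999, -0.0], [0.0, -0.0, -1.0]]
```

View pics/w12c.png

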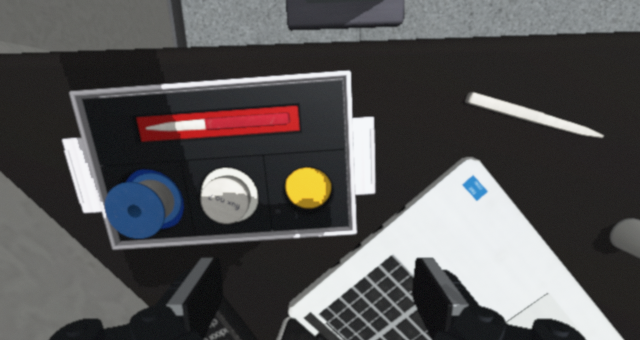

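{"name": "carry_out", "arguments": {
  "targets": [
    {"grip": 1, "tx": 0, "ty": 1, "tz": 0, "turn": 0},
    {"grip": 1, "tx": 0, "ty": 1, "tz": 0, "turn": 0},
    {"grip": 1, "tx": 0, "ty": 1, "tz": 0, "turn": 0},
    {"grip": 1, "tx": 0, "ty": 1, "tz": 0, "turn": 0},
    {"grip": 1, "tx": 0, "ty": 1, "tz": 0, "turn": 0},
    {"grip": 1, "tx": 0, "ty": 1, "tz": 0, "turn": 0},
    {"grip": 1, "tx": 0, "ty": 1, "tz": 0, "turn": 0},
    {"grip": 1, "tx": 0, "ty": 1, "tz": 0, "turn": 0}
  ]
}}

```text
clock: 38.4
ee_pos: [469.5, 66.7, 185.3]
ee_rot: [[-0.999, 0.032, -0.0], [0.032, 0.999, -0.0], [0.0, -0.0, -1.0]]
force: [0.5, -0.1, -0.7]
opening: 85.2
gripper_force: 0.0
```

{"name": "carry_out", "arguments": {
  "targets": [
    {"grip": 1, "tx": 0, "ty": 1, "tz": 0, "turn": 0},
    {"grip": 1, "tx": 0, "ty": 1, "tz": 0, "turn": 0},
    {"grip": 1, "tx": 0, "ty": 1, "tz": 0, "turn": 0},
    {"grip": 1, "tx": 0, "ty": 1, "tz": 0, "turn": 0},
    {"grip": 1, "tx": 0, "ty": 1, "tz": 0, "turn": 0},
    {"grip": 1, "tx": 0, "ty": 1, "tz": 0, "turn": 0},
    {"grip": 1, "tx": 0, "ty": 1, "tz": 0, "turn": 0},
    {"grip": 1, "tx": 0, "ty": 1, "tz": 0, "turn": 0}
  ]
}}

```text
clock: 39.2
ee_pos: [474.6, 226.6, 185.2]
ee_rot: [[-0.999, 0.032, -0.0], [0.032, 0.999, -0.0], [0.0, -0.0, -1.0]]
force: [-0.7, -0.5, -0.1]
opening: 85.2
gripper_force: 0.0
```

{"name": "carry_out", "arguments": {
  "targets": [
    {"grip": 1, "tx": -0.4, "ty": 1, "tz": 0, "turn": 0},
    {"grip": 1, "tx": -0.4, "ty": 1, "tz": 0, "turn": 0},
    {"grip": 1, "tx": -0.4, "ty": 1, "tz": 0, "turn": 0},
    {"grip": 1, "tx": -0.4, "ty": 1, "tz": 0, "turn": 0},
    {"grip": 1, "tx": -0.5, "ty": 1, "tz": 0, "turn": 0},
    {"grip": 1, "tx": 0, "ty": 0.95, "tz": 0, "turn": 0},
    {"grip": 1, "tx": 0, "ty": 0, "tz": 0, "turn": 0},
    {"grip": 1, "tx": 0, "ty": 0, "tz": 0, "turn": 0}
  ]
}}

```text
clock: 40.0
ee_pos: [519.2, 344.0, 184.9]
ee_rot: [[-1.0, 0.03, -0.001], [0.03, 1.0, -0.001], [0.001, -0.001, -1.0]]
force: [-0.5, -1.0, 0.1]
opening: 85.4
gripper_force: 0.0
```

```bash
python3 - <<'E'
from tray import *
c=snap('wrist','w13'); s=snap('side','s13'); o=get_obs(); print(o['ee_pos'],np.round(o['ee_rot'],3).tolist())
pts=[]
for cc in (c,s,snap('scene','sc13')):
    V,U=np.nonzero(cc['range_z']>0); K=cc['mtx']; T=np.linalg.inv(cc['world_to_cam']); d=cc['range_z'][V,U]
    X=np.stack([(U-K[0,2])/K[0,0]*d,-(V-K[1,2])/K[1,1]*d,-d],1)@T[:3,:3].T+T[:3,3]
    q=X[(abs(X[:,0]-521)<32)&(abs(X[:,1]-343)<32)&(X[:,2]>4)&(X[:,2]<100)]; pts.append(q)
    for a,b in [(4,15),(15,30),(30,45),(45,55),(60,75),(75,97)]:
        t=q[(q[:,2]>a)&(q[:,2]<b)]
        if len(t)>4: print((a,b),len(t),np.round(np.percentile(t,3,axis=0)),np.round(np.percentile(t,97,axis=0)))
    print()
i=np.hstack([cv2.resize(c['img'][60:360,200:440],(400,500)),cv2.resize(s['img'][170:300,150:254],(400,500))]); cv2.imwrite('pics/c13.png',i)
E
```

```text
[519.80525997 342.75031294 185.04936239] [[-1.0, 0.032, -0.0], [0.032, 1.0, -0.001], [0.0, -0.001, -1.0]]
(4, 15) 49 [507. 330.   4.] [516. 358.  15.]
(15, 30) 75 [506. 329.  16.] [515. 357.  30.]
(30, 45) 88 [505. 330.  31.] [515. 357.  45.]
(45, 55) 559 [506. 329.  46.] [535. 359.  55.]
(60, 75) 226 [513. 336.  62.] [524. 351.  75.]
(75, 97) 76 [517. 340.  75.] [523. 347.  95.]

(4, 15) 81 [507. 334.   5.] [529. 362.  15.]
(15, 30) 110 [507. 337.  16.] [529. 361.  29.]
(30, 45) 113 [506. 336.  31.] [528. 362.  44.]
(45, 55) 106 [506. 335.  46.] [531. 361.  54.]
(60, 75) 64 [514. 340.  60.] [524. 353.  74.]
(75, 97) 22 [519. 342.  75.] [523. 348.  93.]

(4, 15) 44 [504. 331.   4.] [524. 361.  15.]
(15, 30) 64 [504. 330.  16.] [521. 360.  29.]
(30, 45) 60 [502. 332.  31.] [522. 360.  44.]
(45, 55) 50 [505. 331.  46.] [524. 360.  54.]
(60, 75) 33 [510. 339.  61.] [523. 353.  74.]
(75, 97) 12 [514. 342.  76.] [520. 347.  96.]
```

View pics/c13.png

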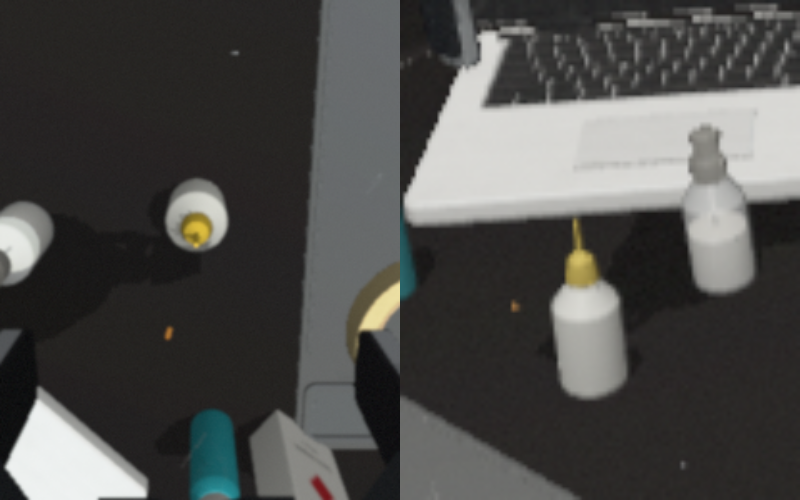

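```bash
python3 - <<'E'
from tray import *
for n in ('w13','w1','s13','sc13'):
    cc=load(n)
    V,U=np.nonzero(cc['range_z']>0); K=cc['mtx']; T=np.linalg.inv(cc['world_to_cam']); d=cc['range_z'][V,U]
    X=np.stack([(U-K[0,2])/K[0,0]*d,-(V-K[1,2])/K[1,1]*d,-d],1)@T[:3,:3].T+T[:3,3]
    q=X[(X[:,0]>541)&(X[:,0]<680)&(X[:,1]>270)&(X[:,1]<420)&(X[:,2]>25)&(X[:,2]<150)]
    print(n,len(q), np.round(np.percentile(q,2,axis=0)) if len(q) else '', [ (z,round(float(q[q[:,2]>z][:,0].min()))) for z in (30,60,100) if (q[:,2]>z).any()])
E
```

```text
w13 1797 [669. 337.  26.] [(30, 664), (60, 668)]
w1 731 [669. 336.  26.] [(30, 663), (60, 669), (100, 673)]
s13 566 [670. 341.  27.] [(30, 669), (60, 669), (100, 674)]
sc13 343 [666. 339.  26.] [(30, 662), (60, 662), (100, 672)]
```

Clear. Descend around the bottle.

{"name": "carry_out", "arguments": {
  "targets": [
    {"grip": 1, "tx": -0.08, "ty": 0.06, "tz": 0.8, "turn": 0},
    {"grip": 1, "tx": 0, "ty": 0, "tz": 0.8, "turn": 0},
    {"grip": 1, "tx": 0, "ty": 0, "tz": 0.8, "turn": 0},
    {"grip": 1, "tx": 0, "ty": 0, "tz": 0.8, "turn": 0},
    {"grip": 1, "tx": 0, "ty": 0, "tz": 0.8, "turn": 0},
    {"grip": 1, "tx": 0, "ty": 0, "tz": 0.8, "turn": 0},
    {"grip": 1, "tx": 0, "ty": 0, "tz": 0.8, "turn": 0},
    {"grip": 1, "tx": 0, "ty": 0, "tz": 0.8, "turn": 0}
  ]
}}

```text
clock: 40.95
ee_pos: [521.5, 345.2, 55.8]
ee_rot: [[-1.0, 0.031, -0.0], [0.031, 1.0, -0.0], [0.0, -0.0, -1.0]]
force: [-0.1, 0.1, -0.2]
opening: 85.2
gripper_force: 0.0
```

{"name": "carry_out", "arguments": {
  "targets": [
    {"grip": 1, "tx": 0, "ty": 0, "tz": 0.7, "turn": 0},
    {"grip": 1, "tx": 0, "ty": 0, "tz": 0.6, "turn": 0},
    {"grip": 1, "tx": 0, "ty": 0, "tz": 0, "turn": 0},
    {"grip": 1, "tx": 0, "ty": 0, "tz": 0, "turn": 0},
    {"grip": -1, "tx": 0, "ty": 0, "tz": 0, "turn": 0},
    {"grip": -1, "tx": 0, "ty": 0, "tz": 0, "turn": 0},
    {"grip": -1, "tx": 0, "ty": 0, "tz": 0, "turn": 0},
    {"grip": -1, "tx": 0, "ty": 0, "tz": 0, "turn": 0}
  ]
}}

```text
clock: 41.75
ee_pos: [522.1, 345.3, 32.1]
ee_rot: [[-1.0, 0.031, 0.001], [0.031, 1.0, 0.0], [-0.001, 0.0, -1.0]]
force: [-0.6, -1.0, 3.3]
opening: 30.8
gripper_force: 59.1
```

{"name": "carry_out", "arguments": {
  "targets": [
    {"grip": -1, "tx": 0, "ty": 0, "tz": 0, "turn": 0},
    {"grip": -1, "tx": 0, "ty": 0, "tz": 0, "turn": 0},
    {"grip": -1, "tx": 0, "ty": 0, "tz": 0, "turn": 0},
    {"grip": -1, "tx": 0, "ty": 0, "tz": 0, "turn": 0},
    {"grip": -1, "tx": 0, "ty": 0, "tz": 0, "turn": 0},
    {"grip": -1, "tx": 0, "ty": 0, "tz": 0, "turn": 0},
    {"grip": -1, "tx": 0, "ty": 0, "tz": 0, "turn": 0},
    {"grip": -1, "tx": 0, "ty": 0, "tz": 0, "turn": 0}
  ]
}}

```text
clock: 42.55
ee_pos: [522.2, 345.3, 32.1]
ee_rot: [[-1.0, 0.031, 0.001], [0.031, 1.0, 0.0], [-0.001, 0.0, -1.0]]
force: [-1.0, -2.0, 5.6]
opening: 30.0
gripper_force: 59.4
```

{"name": "carry_out", "arguments": {
  "targets": [
    {"grip": -1, "tx": 0, "ty": 0, "tz": -0.3, "turn": 0},
    {"grip": -1, "tx": 0, "ty": 0, "tz": -0.7, "turn": 0},
    {"grip": -1, "tx": 0, "ty": 0, "tz": -1, "turn": 0},
    {"grip": -1, "tx": 0, "ty": 0, "tz": -1, "turn": 0},
    {"grip": -1, "tx": 0, "ty": 0, "tz": -1, "turn": 0},
    {"grip": -1, "tx": 0, "ty": 0, "tz": -1, "turn": 0},
    {"grip": -1, "tx": 0, "ty": 0, "tz": -1, "turn": 0},
    {"grip": -1, "tx": 0, "ty": 0, "tz": -0.5, "turn": 0}
  ]
}}

```text
clock: 43.35
ee_pos: [522.4, 346.1, 164.1]
ee_rot: [[-1.0, 0.031, 0.003], [0.031, 1.0, 0.002], [-0.003, 0.002, -1.0]]
force: [0.7, 0.0, -0.2]
opening: 30.5
gripper_force: 59.4
```

{"name": "carry_out", "arguments": {
  "targets": [
    {"grip": -1, "tx": 0.2, "ty": -0.5, "tz": 0, "turn": 0},
    {"grip": -1, "tx": 0.2, "ty": -1, "tz": 0, "turn": 0},
    {"grip": -1, "tx": 0.2, "ty": -1, "tz": 0, "turn": 0},
    {"grip": -1, "tx": 0.2, "ty": -1, "tz": 0, "turn": 0},
    {"grip": -1, "tx": 0.2, "ty": -1, "tz": 0, "turn": 0},
    {"grip": -1, "tx": 0.2, "ty": -1, "tz": 0, "turn": 0},
    {"grip": -1, "tx": 0.2, "ty": -1, "tz": 0, "turn": 0},
    {"grip": -1, "tx": 0.2, "ty": -1, "tz": 0, "turn": 0}
  ]
}}

```text
clock: 44.15
ee_pos: [483.4, 194.2, 160.1]
ee_rot: [[-1.0, 0.031, -0.002], [0.031, 1.0, -0.001], [0.002, -0.001, -1.0]]
force: [0.4, -0.1, -0.0]
opening: 30.3
gripper_force: 59.4
```

{"name": "carry_out", "arguments": {
  "targets": [
    {"grip": -1, "tx": 0.2, "ty": -1, "tz": 0, "turn": 0},
    {"grip": -1, "tx": 0.1, "ty": -1, "tz": 0, "turn": 0},
    {"grip": -1, "tx": 0, "ty": -1, "tz": 0, "turn": 0},
    {"grip": -1, "tx": 0, "ty": -1, "tz": 0, "turn": 0},
    {"grip": -1, "tx": 0, "ty": -1, "tz": 0, "turn": 0},
    {"grip": -1, "tx": 0, "ty": -1, "tz": 0, "turn": 0},
    {"grip": -1, "tx": 0, "ty": -1, "tz": 0, "turn": 0},
    {"grip": -1, "tx": 0, "ty": -1, "tz": 0, "turn": 0}
  ]
}}

```text
clock: 44.95
ee_pos: [472.4, 35.0, 160.2]
ee_rot: [[-1.0, 0.031, -0.002], [0.031, 1.0, -0.0], [0.002, -0.0, -1.0]]
force: [-0.6, -0.5, -0.7]
opening: 30.0
gripper_force: 59.4
```

{"name": "carry_out", "arguments": {
  "targets": [
    {"grip": -1, "tx": 0, "ty": -1, "tz": 0, "turn": 0},
    {"grip": -1, "tx": 0, "ty": -1, "tz": 0, "turn": 0},
    {"grip": -1, "tx": 0, "ty": -1, "tz": 0, "turn": 0},
    {"grip": -1, "tx": 0, "ty": -1, "tz": 0, "turn": 0},
    {"grip": -1, "tx": 0, "ty": -1, "tz": 0, "turn": 0},
    {"grip": -1, "tx": 0, "ty": -1, "tz": 0, "turn": 0},
    {"grip": -1, "tx": 0, "ty": -0.8, "tz": 0, "turn": 0},
    {"grip": -1, "tx": 0, "ty": -0.25, "tz": 0, "turn": 0}
  ]
}}

```text
clock: 45.75
ee_pos: [467.9, -106.6, 160.3]
ee_rot: [[-0.999, 0.034, -0.002], [0.034, 0.999, -0.0], [0.002, -0.0, -1.0]]
force: [0.0, -0.1, 0.2]
opening: 30.2
gripper_force: 59.4
```

{"name": "carry_out", "arguments": {
  "targets": [
    {"grip": -1, "tx": 0, "ty": 0, "tz": 0, "turn": 0},
    {"grip": -1, "tx": 0, "ty": 0, "tz": 0, "turn": 0},
    {"grip": -1, "tx": 0, "ty": 0, "tz": 0, "turn": 0},
    {"grip": -1, "tx": 0, "ty": 0, "tz": 0.6, "turn": 0},
    {"grip": -1, "tx": 0, "ty": 0, "tz": 0.8, "turn": 0},
    {"grip": -1, "tx": 0, "ty": 0, "tz": 0.6, "turn": 0},
    {"grip": -1, "tx": 0, "ty": 0, "tz": 0, "turn": 0},
    {"grip": -1, "tx": 0, "ty": 0, "tz": 0, "turn": 0}
  ]
}}

```text
clock: 46.55
ee_pos: [469.5, -104.1, 120.9]
ee_rot: [[-1.0, 0.03, -0.001], [0.03, 1.0, 0.0], [0.001, 0.0, -1.0]]
force: [0.1, 0.7, -0.1]
opening: 30.7
gripper_force: 59.4
```

```bash
python3 - <<'E'
from tray import *
o=get_obs(); p=o['ee_pos']; print(p)
for n in ('wrist','side','scene'):
    cc=snap(n,n+'14')
    V,U=np.nonzero(cc['range_z']>0); K=cc['mtx']; T=np.linalg.inv(cc['world_to_cam']); d=cc['range_z'][V,U]
    X=np.stack([(U-K[0,2])/K[0,0]*d,-(V-K[1,2])/K[1,1]*d,-d],1)@T[:3,:3].T+T[:3,3]-p
    w=cc['img'][V,U].astype(int); br=w.min(1)>75; ye=(w[:,2]-w[:,0]>60)
    k=(abs(X[:,0])<26)&(abs(X[:,1])<19)&(X[:,2]>-40)&(X[:,2]<75)
    for nm,mm in (('white',br),('yellow',ye)):
      for a in ((-40,-25),(-25,-10),(-10,5),(5,20),(20,40),(40,75)):
        t=X[k&mm&(X[:,2]>a[0])&(X[:,2]<a[1])]
        if len(t)>5: print(n,nm,a,len(t),np.round(np.percentile(t,3,axis=0),1),np.round(np.percentile(t,97,axis=0),1))
w=load('wrist14')['img']; s=load('side14')['img']
cv2.imwrite('pics/c14.png',np.hstack([cv2.resize(w[60:360,160:480],(400,375)),cv2.resize(s[60:210,300:460],(400,375))]))
E
```

```text
[ 469.49546276 -104.06092582  120.85818426]
wrist white (-40, -25) 138 [-15.  -15.7 -30.4] [ -6.4  12.  -25.1]
wrist white (-25, -10) 482 [-15.6 -15.4 -24.5] [ -6.8  12.5 -10.5]
wrist white (-10, 5) 627 [-16.3 -14.9  -9.4] [-7.7 12.8  4.7]
wrist white (5, 20) 1931 [-16.4 -15.9   6. ] [ 6.4 17.2 19.8]
wrist white (20, 40) 1813 [-12.6 -18.3  20.3] [ 7.  18.3 37.5]
wrist white (40, 75) 150 [-12.3 -12.4  40.8] [ 2.9  5.5 74.1]
wrist yellow (-40, -25) 26 [-15.   -8.8 -32. ] [-12.    7.9 -28.7]
wrist yellow (20, 40) 720 [-8.9 -7.4 30.3] [-2.8  5.9 39.6]
wrist yellow (40, 75) 936 [-7.1 -5.6 40.4] [ 1.2  4.4 62.7]
side white (-40, -25) 29 [-12.2  -2.5 -31.7] [ 13.   16.7 -25.5]
side white (-25, -10) 69 [-14.   -0.5 -24.6] [ 15.5  17.7 -10.6]
side white (-10, 5) 56 [-14.2  -5.4  -9.3] [11.3 17.6  4.4]
side white (5, 20) 42 [-14.9 -15.5   5.4] [-7.3 17.5 19.2]
side white (20, 40) 26 [-12.4 -17.3  20.1] [-5.  17.6 36. ]
side yellow (20, 40) 9 [-6.5 -1.3 31. ] [-2.8  7.6 39.5]
scene white (-40, -25) 20 [-13.8  -5.9 -30. ] [ 11.1  14.1 -25.2]
scene white (-25, -10) 44 [-16.6  -6.5 -24.2] [ 12.   16.6 -10.8]
scene white (-10, 5) 49 [-16.3 -13.   -9.4] [ 1.6 18.4  4.1]
scene white (5, 20) 43 [-18.6 -16.4   5.9] [-6.4 17.3 19.7]
scene white (20, 40) 31 [-17.  -10.2  20.7] [-2.  18.  31.4]
scene white (40, 75) 12 [-14.8 -13.2  45. ] [ 8.1 15.9 68.8]
scene yellow (20, 40) 8 [-7.4 -2.2 32.9] [ 0.2  7.  38.5]
scene yellow (40, 75) 8 [-8.5  0.5 40.6] [-0.6  6.7 46.2]
```

View pics/c14.png

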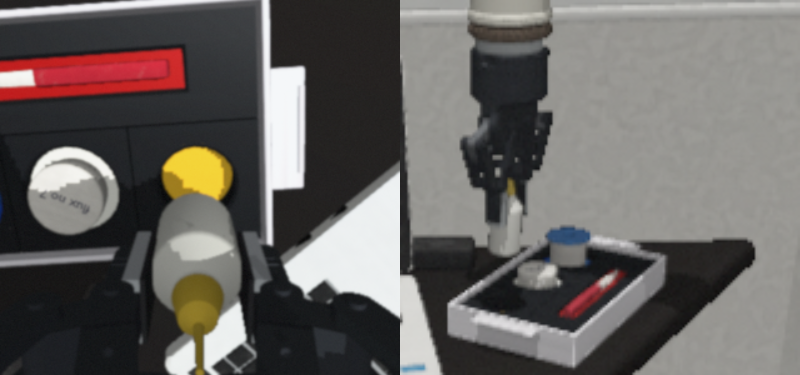

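{"name": "carry_out", "arguments": {
  "targets": [
    {"grip": -1, "tx": 0.05, "ty": 0, "tz": 0.6, "turn": 0},
    {"grip": -1, "tx": 0, "ty": 0, "tz": 0.8, "turn": 0},
    {"grip": -1, "tx": 0, "ty": 0, "tz": 0.7, "turn": 0},
    {"grip": -1, "tx": 0, "ty": 0, "tz": 0.4, "turn": 0},
    {"grip": -1, "tx": 0, "ty": 0, "tz": 0.2, "turn": 0},
    {"grip": -1, "tx": 0, "ty": 0, "tz": 0, "turn": 0},
    {"grip": -1, "tx": 0, "ty": 0, "tz": 0, "turn": 0},
    {"grip": -1, "tx": 0, "ty": 0, "tz": 0, "turn": 0}
  ]
}}

```text
clock: 47.5
ee_pos: [469.3, -104.5, 67.8]
ee_rot: [[-1.0, 0.031, 0.001], [0.031, 1.0, -0.0], [-0.001, -0.0, -1.0]]
force: [-0.1, -0.8, -0.6]
opening: 30.4
gripper_force: 59.4
```

{"name": "carry_out", "arguments": {
  "targets": [
    {"grip": -1, "tx": 0, "ty": 0, "tz": 0.2, "turn": 0},
    {"grip": -1, "tx": 0, "ty": 0, "tz": 0.2, "turn": 0},
    {"grip": -1, "tx": 0, "ty": 0, "tz": 0.2, "turn": 0},
    {"grip": -1, "tx": 0, "ty": 0, "tz": 0.2, "turn": 0},
    {"grip": -1, "tx": 0, "ty": 0, "tz": 0.2, "turn": 0},
    {"grip": -1, "tx": 0, "ty": 0, "tz": 0.1, "turn": 0},
    {"grip": -1, "tx": 0, "ty": 0, "tz": 0, "turn": 0},
    {"grip": -1, "tx": 0, "ty": 0, "tz": 0, "turn": 0}
  ]
}}

```text
clock: 48.3
ee_pos: [468.8, -104.3, 45.2]
ee_rot: [[-1.0, 0.031, -0.0], [0.031, 1.0, 0.0], [0.0, 0.0, -1.0]]
force: [0.2, 0.7, 0.4]
opening: 30.6
gripper_force: 59.4
```

{"name": "carry_out", "arguments": {
  "targets": [
    {"grip": -1, "tx": 0, "ty": 0, "tz": 0.05, "turn": 0},
    {"grip": -1, "tx": 0, "ty": 0, "tz": 0.05, "turn": 0},
    {"grip": -1, "tx": 0, "ty": 0, "tz": 0.05, "turn": 0},
    {"grip": -1, "tx": 0, "ty": 0, "tz": 0.05, "turn": 0},
    {"grip": -1, "tx": 0, "ty": 0, "tz": 0, "turn": 0},
    {"grip": -1, "tx": 0, "ty": 0, "tz": 0, "turn": 0},
    {"grip": -1, "tx": 0, "ty": 0, "tz": 0, "turn": 0},
    {"grip": -1, "tx": 0, "ty": 0, "tz": 0, "turn": 0}
  ]
}}

```text
clock: 49.1
ee_pos: [468.7, -104.4, 41.3]
ee_rot: [[-1.0, 0.031, -0.0], [0.031, 1.0, 0.0], [0.0, 0.0, -1.0]]
force: [-0.3, -0.1, -0.5]
opening: 30.6
gripper_force: 59.5
```

{"name": "carry_out", "arguments": {
  "targets": [
    {"grip": -1, "tx": 0, "ty": 0, "tz": 0.05, "turn": 0},
    {"grip": -1, "tx": 0, "ty": 0, "tz": 0, "turn": 0},
    {"grip": -1, "tx": 0, "ty": 0, "tz": 0, "turn": 0},
    {"grip": -0.1, "tx": 0, "ty": 0, "tz": 0, "turn": 0},
    {"grip": 0.1, "tx": 0, "ty": 0, "tz": 0, "turn": 0},
    {"grip": 0.25, "tx": 0, "ty": 0, "tz": 0, "turn": 0},
    {"grip": 0.25, "tx": 0, "ty": 0, "tz": 0, "turn": 0},
    {"grip": 0.25, "tx": 0, "ty": 0, "tz": 0, "turn": 0}
  ]
}}

```text
clock: 49.9
ee_pos: [468.6, -104.3, 40.2]
ee_rot: [[-1.0, 0.031, -0.0], [0.031, 1.0, 0.0], [0.0, 0.0, -1.0]]
force: [0.4, 0.6, 0.1]
opening: 53.5
gripper_force: 0.0
```

{"name": "carry_out", "arguments": {
  "targets": [
    {"grip": 0.25, "tx": 0, "ty": 0, "tz": -0.3, "turn": 0},
    {"grip": 0.25, "tx": 0, "ty": 0, "tz": -0.6, "turn": 0},
    {"grip": 0.25, "tx": 0, "ty": 0, "tz": -0.8, "turn": 0},
    {"grip": 0.25, "tx": 0, "ty": 0, "tz": -1, "turn": 0},
    {"grip": 0.25, "tx": 0, "ty": 0, "tz": -1, "turn": 0},
    {"grip": 0.25, "tx": 0, "ty": 0, "tz": -1, "turn": 0},
    {"grip": 0.25, "tx": 0, "ty": 0, "tz": -1, "turn": 0},
    {"grip": 0.25, "tx": 0, "ty": 0, "tz": -1, "turn": 0}
  ]
}}

```text
clock: 50.7
ee_pos: [468.8, -104.3, 176.2]
ee_rot: [[-1.0, 0.031, 0.001], [0.031, 1.0, -0.0], [-0.001, -0.0, -1.0]]
force: [1.1, 0.2, -0.4]
opening: 53.8
gripper_force: 0.0
```

{"name": "carry_out", "arguments": {
  "targets": [
    {"grip": 0.25, "tx": -0.5, "ty": 0, "tz": -1, "turn": 0},
    {"grip": 0.25, "tx": -0.5, "ty": 0, "tz": -1, "turn": 0},
    {"grip": 0.25, "tx": -0.5, "ty": 0, "tz": -1, "turn": 0},
    {"grip": 0.25, "tx": 0, "ty": 0, "tz": 0, "turn": 0},
    {"grip": 0.25, "tx": 0, "ty": 0, "tz": 0, "turn": 0},
    {"grip": 0.25, "tx": 0, "ty": 0, "tz": 0, "turn": 0},
    {"grip": 0.25, "tx": 0, "ty": 0, "tz": 0, "turn": 0},
    {"grip": 0.25, "tx": 0, "ty": 0, "tz": 0, "turn": 0}
  ]
}}

```text
clock: 51.5
ee_pos: [497.9, -105.3, 233.5]
ee_rot: [[-1.0, 0.031, -0.002], [0.031, 1.0, 0.0], [0.002, 0.0, -1.0]]
force: [-0.6, 0.6, -0.8]
opening: 53.2
gripper_force: 0.0
```

```bash
python3 - <<'E'
from tray import *
o=get_obs(); print(o['ee_pos'])
for n in ('wrist','side'):
    cc=snap(n,n+'15')
    V,U=np.nonzero(cc['range_z']>0); K=cc['mtx']; T=np.linalg.inv(cc['world_to_cam']); d=cc['range_z'][V,U]
    X=np.stack([(U-K[0,2])/K[0,0]*d,-(V-K[1,2])/K[1,1]*d,-d],1)@T[:3,:3].T+T[:3,3]
    q=X[(np.hypot(X[:,0]-470,X[:,1]+104)<36)&(X[:,2]>33)&(X[:,2]<115)]
    for a,b in ((33,45),(45,62),(66,85),(85,110)):
        t=q[(q[:,2]>a)&(q[:,2]<b)]
        if len(t)>3: print(n,(a,b),len(t),np.round(np.percentile(t,2,axis=0)),np.round(np.percentile(t,98,axis=0)))
    for nm,xy,zf,h in (('tin',(473.1,-180.2),22,20),('reel',(475.9,-256.1),17,40)):
        t=X[(np.hypot(X[:,0]-xy[0],X[:,1]-xy[1])<36)&(X[:,2]>zf+h-4)]
        print(n,nm,len(t),t.min(0)[:2],t.max(0)[:2],np.median(t[:,2])-zf-h)
w=load('wrist15')['img']; s=load('side15')['img']
cv2.imwrite('pics/c15.png',np.hstack([cv2.resize(w[40:300,40:400],(500,361)),cv2.resize(s[110:210,290:370],(289,361))]))
E
```

```text
[ 497.9052111  -105.25575958  233.50103799]
wrist (33, 45) 17 [ 453. -114.   33.] [487. -75.  45.]
wrist (45, 62) 379 [ 453. -121.   54.] [483. -91.  62.]
wrist (66, 85) 288 [ 460. -115.   66.] [477. -98.  85.]
wrist (85, 110) 31 [ 465. -109.   85.] [ 470. -103.  105.]
wrist tin 9660 [ 452.40102171 -202.80025891] [ 504.11181924 -145.89278014] 257.1238313460863
wrist reel 2057 [ 449.84037947 -282.99527248] [ 501.60769569 -230.48828939] -1.3237513817925333
side (33, 45) 51 [ 455. -111.   33.] [480. -87.  45.]
side (45, 62) 87 [ 454. -113.   45.] [482. -87.  62.]
side (66, 85) 47 [ 460. -108.   66.] [476. -96.  84.]
side (85, 110) 9 [ 465. -106.   86.] [ 469. -101.  105.]
side tin 237 [ 452.88256627 -200.91052486] [ 503.82429366 -146.54459187] 255.634832929906
side reel 107 [ 449.90377597 -279.31568392] [ 503.40687471 -229.27388393] -0.9093586549051338
```

View pics/c15.png

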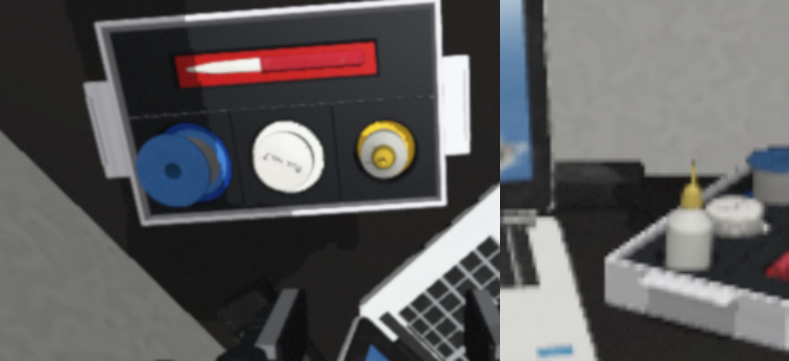

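```bash
python3 -c "
from bench import close_job; print(close_job())"
```

```text
the job is handed in; nothing more can be done
None
```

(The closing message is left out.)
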